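# Pick the hemmed-in jar for an order and restore the stock

## Task

The orange jar on the stock deck is ordered, but three taller bottles stand around it: first clear all three to stand on the black mat, leaving the jar where it is meanwhile. Then, with the bottles still on the mat, set the orange jar upright in the recess of the order tray, and after that stand each bottle back in the middle of the pad of its own colour. Keep bottles and jar upright throughout and leave the white jar where it is.

Things in the scene. Friction and masses are not known exactly. Their poses are not given: they have to be found in the camera images.
- red_bottle: Red bottle with white paper band, stepped neck and red flip cap, loose, about 0.15 to 0.3 kg. Straight round body 48 mm in diameter up to 100 mm above its underside, then narrowing; 125 mm tall in all. It stands at the start on the pad of its own colour. Origin: centre of its underside; z along its axis, up.
- blue_bottle: Blue spray can with white paper band and domed blue cap, loose, about 0.15 to 0.3 kg. Straight round body 48 mm in diameter up to 100 mm above its underside, then narrowing; 125 mm tall in all. It stands at the start on the pad of its own colour. Origin: centre of its underside; z along its axis, up.
- green_bottle: Green bottle with white paper band, stepped neck and green screw cap, loose, about 0.15 to 0.3 kg. Straight round body 48 mm in diameter up to 100 mm above its underside, then narrowing; 125 mm tall in all. It stands at the start on the pad of its own colour. Origin: centre of its underside; z along its axis, up.
- orange_jar: Orange jar with orange lid, loose, about 0.12 to 0.25 kg: a plain cylinder 54 mm in diameter, 50 mm tall. It stands on the steel deck, hemmed in by the three taller bottles: one in front of it (towards the robot, 85 mm between axes), one on each side (80 mm between axes). Origin: centre of its underside; z along its axis, up.
- white_jar: White jar with white lid, loose, same shape and size as the orange one (54 mm diameter, 50 mm tall), in one back corner of the deck, about 110 mm from the orange jar; in the other back corner is a dark tin 39 mm tall. Origin: centre of its underside.
- red_pad: Red round pad, 76 mm in diameter, 3 mm thick, fixed on the steel deck: the place of the red bottle. Origin: centre of its underside, on the deck's top, 20 mm above the table; its upper face is 3 mm higher. Its x and y axes are parallel to the deck's edges, x pointing to the deck's back, y to its left; low upstands (20 mm or less above the deck) run along the back and side edges.
- blue_pad: Blue round pad, 76 mm in diameter, 3 mm thick, fixed on the steel deck: the place of the blue can. Origin: centre of its underside, on the deck's top, 20 mm above the table; its upper face is 3 mm higher. Its x and y axes are parallel to the deck's edges, x pointing to the deck's back, y to its left; low upstands (20 mm or less above the deck) run along the back and side edges.
- green_pad: Green round pad, 76 mm in diameter, 3 mm thick, fixed on the steel deck: the place of the green bottle. Origin: centre of its underside, on the deck's top, 20 mm above the table; its upper face is 3 mm higher. Its x and y axes are parallel to the deck's edges, x pointing to the deck's back, y to its left; low upstands (20 mm or less above the deck) run along the back and side edges.
- mat: Black rubber mat with a yellow border, the side area: 260 mm (its x) by 130 mm (its y), 3 mm thick, fixed flat on the table on one side of the deck. Origin: centre of its underside, at table height.
- order_tray: Shallow open cardboard order tray, fixed, 170 by 170 mm, 28 mm high, walls 5 mm, on the other side of the deck. A grey packing insert fills it, its top 15 mm above the table, with one square recess in the middle, about 74 by 74 mm and 10 mm deep; the recess floor is 5 mm above the table. Origin: centre of its underside, below the recess's centre; x and y parallel to its walls.

How it is judged:
By the outcome, as a careful person would: the job done as asked, in the order asked, and still so for the second after the job is handed in, with the robot touching nothing.
It also fails if it takes over 144 s, if anything falls off the work surface, if the arm or the gripper's body presses on something with over 40 N, if the wrist force passes 120 N, or if a joint passes its speed limit or range.

## Robot

A 6-joint arm with a two-finger parallel gripper is mounted at the origin on the work surface. World frame = base frame: x ahead of the robot, y to its left, z up, the work surface at z = 0. Lengths are in m, angles in rad, forces in N, time in s.
With the tool pointing down it reaches from about 0.35 to 0.85 m from the base axis. Payload 8.1 kg.
Tool frame: the origin (TCP) lies at the very end of the fingers, on their centre line; the grasp point (between the pads) lies 19 mm behind it; z points along the fingers, y is the direction in which the jaws open and shut (so a half turn about z gives the same grasp; the last joint's range is limited). The gripper opens to 93 mm and grips with 3 to 60 N. Pads are 15 mm wide; open, the fingers measure 128 mm over their backs; the gripper's body (75 mm by 188 mm) begins 65 mm behind the grasp point.
Start: joints at [-1.226, 0.13, 1.488, -0, 1.523, -0.085], TCP at [0.25, -0.545, 0.198] pointing down, gripper open.
Joint ranges: [-2.96, 2.96], [-0.89, 2.26], [0.02, 2.5], [-1.34, 4.48], [0, 2.73], [-2.66, 2.66]. Speed limits (rad/s): [2.39, 2.39, 2.79, 3.14, 3.14, 3.14].

## Interface

Orientations are given as a rotation vector (axis times angle).
In Python, from plant import read_state, read_camera, close_job gives the robot as it stands.
- The arm moves only by the tool jog_arm, never from a script. Its argument "motion" is one flat list of numbers, 7 for each row, row after row: the opening, from 0 (shut) to 1 (fully open), then the shift along the tool's x, y, z scaled (see below), then the turn, a rotation vector about the tool's x, y, z scaled (see below). A call has 1 to 8 rows; each row is the pose to reach, as a shift and turn from the pose measured when the call began, along the tool's axes at that moment; what a row does not reach only later rows make up. The controller multiplies each number of a shift by 0.5 m and each number of a turn by 90 degrees. A row lasts 1/10 s, in which the tool goes at most 50 mm and 8.59 degrees, less where a joint would pass 70% of its speed; a pose out of reach is approached as far as the arm can. A call with a number of a shift or a turn outside -1 to 1 is refused whole. A call with a gripper value outside its range is refused whole. The fingers move at their own pace and stop on an object; "grip_force" is the grip in N (left out, the last holds). Time passes only in rows, so rows that repeat a pose let the fingers close. It gives the time, the measured TCP pose, the force and the opening at its end, in the units of the state.
- read_state(): the state, without advancing time (a new reading comes with each control period).
- read_camera(name): name is "side" or "top"; returns a dict with "frame" (384x512x3 uint8, red, green, blue), "vertical_fov" (degrees; the focal length in pixels is half the picture's height over the tangent of half this angle, whatever the lens; pixels are square), "cx", "cy" (the principal point, pixels), "world_from_camera" (4x4, takes a point from camera to world coordinates). Camera axes: x right, y down, z forward; pixel columns grow to the right and rows downward; lengths in m; the calibration is good to about 2 mm. A picture is of the moment at which its call begins. There is no depth.
- close_job(): hands the job in, once; it reports no verdict.
The state is a dict: "t": time; "q": joint angles; "dq": joint speeds; "joint_torque": joint torques, N m; "tool_pos": TCP position; "orientation": TCP orientation; "force": force on the tool from outside, world axes, zero at the start; "wrist_torque": the same for the moment, N m; "opening": finger opening in m.
Only numpy, scipy, OpenCV 4.12 (cv2) and the standard library are available. Lean on these libraries where they do the work, as an engineer would, in place of code of your own. Each camera call takes 0.05 s, during which the arm holds its last target.

## Working session

There is one attempt and no reset: what is moved stays moved. The work goes in short steps, Python scripts to look and compute and a tool call to move; the robot and the scene stay as the last step left them, time stands still between calls to the robot, and variables do not carry over. Pictures are saved under pics/ and viewed, and the job is handed in when it is done.

Besides the shell and the picture viewer there is one more tool, called after "Request:" by a JSON object that holds its "fn" and its "kwargs". jog_arm: Moves the arm, as the interface text tells. Its arguments: {"type":"object","properties":{"motion":{"type":"array","items":{"type":"number"}},"grip_force":{"type":"number"}},"required":["motion"]}

```bash
mkdir -p pics; ls
python3 - <<'E'
from plant import *
import cv2,numpy as np
print(read_state())
for n in("top","side"):
    c=read_camera(n); cv2.imwrite(f"pics/{n}0.png",c["frame"][:,:,::-1]); print(n,c["vertical_fov"],c["cx"],c["cy"],np.round(c["world_from_camera"],3).tolist())
    np.save(f"{n}0.npy",c["frame"])
E
```

```text
pics
{'t': 0.0, 'q': array([-1.22639921e+00,  1.31172755e-01,  1.48929112e+00, -3.49293534e-05,
        1.52301441e+00, -8.53886082e-02]), 'dq': array([ 1.01970623e-03,  1.92789268e-04,  2.18421600e-04,  5.98160965e-04,
       -2.37870626e-03, -3.61063694e-05]), 'joint_torque': array([-7.06776045e-04, -5.59847689e+01, -4.91758132e+01,  7.65595492e-02,
        3.54116585e-02, -1.66131244e-04]), 'tool_pos': array([ 0.24980777, -0.5448365 ,  0.19687408]), 'orientation': array([-3.06751063e+00, -6.69526714e-01,  4.36595927e-04]), 'force': array([-0.28650008, -0.73795794,  0.82735553]), 'wrist_torque': array([-0.00787242,  0.00502936,  0.04063955]), 'opening': 0.09331442845424819}
top 42.397823710279724 258.44126559431004 190.34312437939133 [[-0.09, -0.968, 0.233, 0.315], [-0.996, 0.089, -0.014, -0.003], [-0.007, -0.234, -0.972, 1.319], [0.0, 0.0, 0.0, 1.0]]
side 45.627235378761114 254.16613732743323 175.8017907551699 [[-0.905, -0.271, 0.327, 0.195], [-0.424, 0.555, -0.715, 0.882], [0.012, -0.786, -0.618, 0.806], [0.0, 0.0, 0.0, 1.0]]
```

View pics/top0.png

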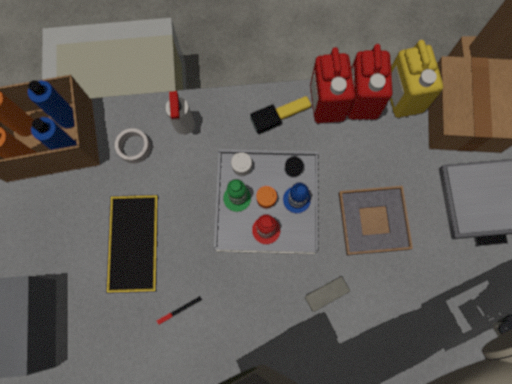

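View pics/side0.png

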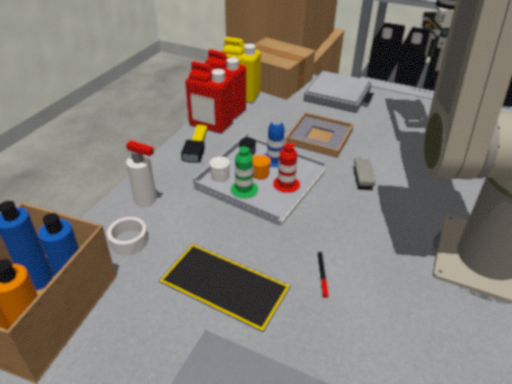

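The top view shows the deck around (268,203), with green at (237,193), orange at (266,196), blue at (297,197) and red at (266,230). The mat is at (133,243) and the tray at (375,220). I'll zoom in and measure.

```bash
cat > h.py <<'E'
import numpy as np,cv2
from plant import *
def cam(n):
    c=read_camera(n); return c
def ray(c,u,v):
    f=192/np.tan(np.radians(c["vertical_fov"])/2)
    d=np.stack([(np.atleast_1d(u)-c["cx"])/f,(np.atleast_1d(v)-c["cy"])/f,np.ones(np.atleast_1d(u).shape)],-1)
    T=np.array(c["world_from_camera"]); return T[:3,3],d@T[:3,:3].T
def onz(c,u,v,z):
    o,d=ray(c,u,v); return o+d*((z-o[2])/d[:,2])[:,None]
def proj(c,P):
    f=192/np.tan(np.radians(c["vertical_fov"])/2)
    T=np.array(c["world_from_camera"]); p=(np.atleast_2d(P)-T[:3,3])@T[:3,:3]
    return np.c_[c["cx"]+f*p[:,0]/p[:,2],c["cy"]+f*p[:,1]/p[:,2]]
def crop(c,x0,y0,x1,y1,s,name):
    im=c["frame"][y0:y1,x0:x1,::-1]; cv2.imwrite("pics/"+name,cv2.resize(im,None,fx=s,fy=s,interpolation=cv2.INTER_CUBIC))
E
python3 - <<'E'
from h import *
t=cam("top"); s=cam("side")
crop(t,205,140,330,265,5,"t1.png"); crop(s,185,110,335,225,5,"s1.png")
h=cv2.cvtColor(t["frame"],cv2.COLOR_RGB2HSV)
R=(slice(145,260),slice(210,325))
for n,lo,hi in(("green",45,85),("blue",100,130),("orange",6,18),("red",170,190)):
    H=h[...,0].astype(int); H=np.where((H<5)&(lo>100),H+180,H)
    m=((H>=lo)&(H<=hi)&(h[...,1]>120)&(h[...,2]>40)).astype(np.uint8)
    mm=np.zeros_like(m); mm[R]=m[R]
    v,u=np.nonzero(mm); print(n,len(u),u.min(),u.max(),v.min(),v.max(),u.mean(),v.mean())
E
```

```text
green 481 224 249 180 210 236.0893970893971 195.05821205821206
blue 482 284 309 183 212 296.95435684647305 197.07053941908714
orange 349 257 276 186 207 266.26074498567334 196.41547277936962
red 552 253 279 215 243 265.9583333333333 228.893115942029
```

View pics/t1.png

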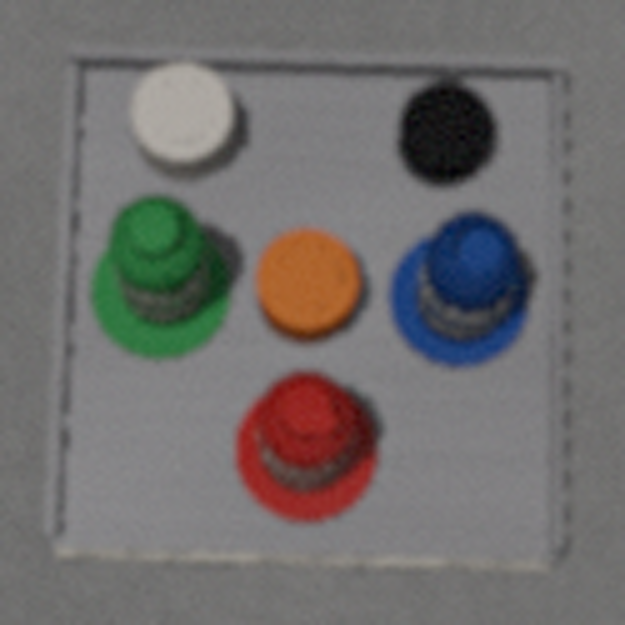

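View pics/s1.png

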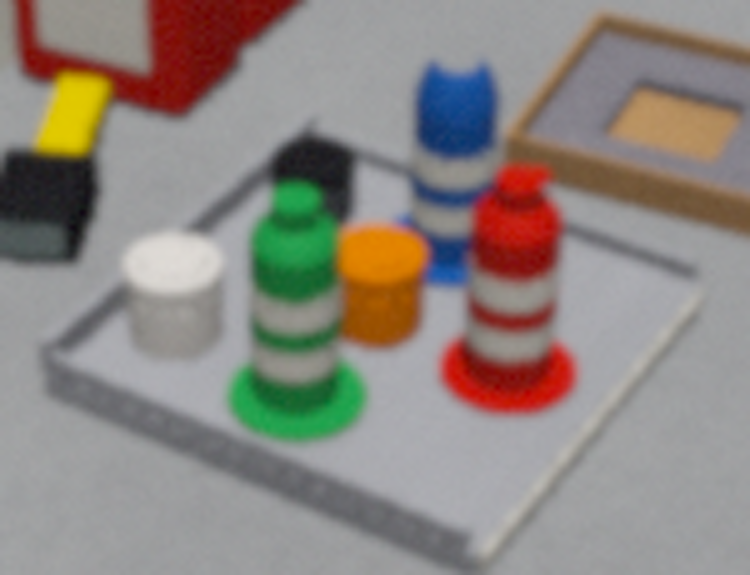

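```bash
cat >> h.py <<'E'
def cmask(c,lo,hi,R,smin=120,vmin=40):
    h=cv2.cvtColor(c["frame"],cv2.COLOR_RGB2HSV); H=h[...,0].astype(int); H=np.where((H<5)&(lo>100),H+180,H)
    m=((H>=lo)&(H<=hi)&(h[...,1]>smin)&(h[...,2]>vmin)).astype(np.uint8)
    mm=np.zeros_like(m); x0,y0,x1,y1=R; mm[y0:y1,x0:x1]=m[y0:y1,x0:x1]; return mm
def contour(m):
    cs,_=cv2.findContours(m,cv2.RETR_EXTERNAL,cv2.CHAIN_APPROX_NONE); return max(cs,key=cv2.contourArea)[:,0,:].astype(float)
from scipy.optimize import least_squares
def circ(P,r=None):
    p0=P.mean(0)
    if r: 
        f=lambda p:np.hypot(*(P-p[:2]).T)-r; x=p0
    else:
        f=lambda p:np.hypot(*(P-p[:2]).T)-p[2]; x=np.r_[p0,0.03]
    s=least_squares(f,x,loss="soft_l1",f_scale=.001); return s.x,np.sqrt(np.mean(s.fun**2))
COL=dict(green=(45,85),blue=(100,130),red=(170,190),orange=(6,18))
E
python3 - <<'E'
from h import *
t=cam("top"); s=cam("side")
RT=(210,145,325,260); RS=(185,110,335,225)
for n in("green","blue","red"):
    for c,R,nm in((t,RT,"top"),(s,RS,"side")):
        k=contour(cmask(c,*COL[n],R)); P=onz(c,k[:,0],k[:,1],.023)[:,:2]
        # keep pts whose distance to camera is on near side
        o=np.array(c["world_from_camera"])[:2,3]; 
        p=P[k[:,1]>k[:,1].max()-(12 if nm=="top" else 7)]
        x,r=circ(p,.037); y,r2=circ(p); print(n,nm,len(p),x.round(4),round(r,4),y.round(4))
k=contour(cmask(t,*COL["orange"],RT)); P=onz(t,k[:,0],k[:,1],.07)[:,:2]; print("orange top",circ(P,.027))
h=cv2.cvtColor(s["frame"],cv2.COLOR_RGB2HSV)
# mat: yellow
for nm,c,R in(("top",t,(95,180,175,305)),("side",s,(140,230,310,340))):
    m=cmask(c,20,35,R,100,60); k=contour(m); q=cv2.minAreaRect(onz(c,k[:,0],k[:,1],.003)[:,:2].astype(np.float32)); print("mat",nm,q)
crop(t,95,180,175,305,5,"t_mat.png"); crop(t,330,175,420,265,6,"t_tray.png")
for uv,z in(((183,112),.07),((446,130),.059)):
    print(onz(t,205+uv[0]/5,140+uv[1]/5,z))
E
```

```text
green top 54 [0.6167 0.0373] 0.0072 [0.6114 0.0378 0.0332]
green side 21 [ 0.6686 -0.0767] 0.0058 [ 0.6603 -0.0598  0.0213]
blue top 34 [ 0.5952 -0.1212] 0.0013 [ 0.5915 -0.121   0.0341]
blue side 21 [ 0.6425 -0.2522] 0.0078 [ 0.6347 -0.2358  0.0216]
red top 35 [ 0.5193 -0.0322] 0.001 [ 0.5169 -0.032   0.035 ]
red side 23 [ 0.8286 -0.2156] 0.004 [ 0.8259 -0.2071  0.0291]
orange top (array([ 0.59652477, -0.03970114]), np.float64(0.0013769173006155076))
mat top ((0.5192192196846008, 0.326468288898468), (0.1289357990026474, 0.25802838802337646), 86.48722076416016)
mat side ((0.5188838243484497, 0.3252050280570984), (0.1295880526304245, 0.2591482102870941), 86.59220886230469)
[[0.69368515 0.01601794 0.07      ]]
[[ 0.67435601 -0.12168605  0.059     ]]
```

View pics/t_tray.png

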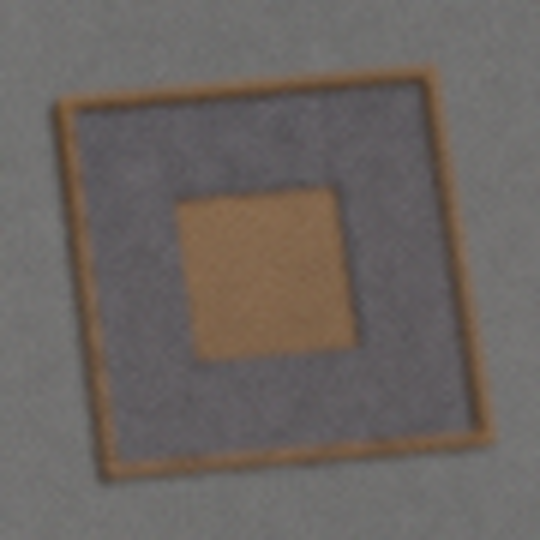

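```bash
cat >> h.py <<'E'
def bearing(c,m,v0,v1):
    b=[];w=[]
    for v in range(v0,v1+1):
        u=np.nonzero(m[v])[0]
        if len(u)<4: continue
        _,d=ray(c,np.array([u.min()-.5,u.max()+.5]),np.array([v,v])); a=np.arctan2(d[:,1],d[:,0]); b.append(a.mean()); w.append(a[1]-a[0])
    return np.median(b),np.std(b),np.median(w)
def inter(ct,bt,cs,bs):
    p=np.array(ct["world_from_camera"])[:2,3]; q=np.array(cs["world_from_camera"])[:2,3]
    A=np.array([[np.cos(bt),-np.cos(bs)],[np.sin(bt),-np.sin(bs)]]); k=np.linalg.solve(A,q-p); return p+k[0]*np.array([np.cos(bt),np.sin(bt)]),k
E
python3 - <<'E'
from h import *
t=cam("top"); s=cam("side")
RT=(210,145,325,260); 
SR=dict(green=((225,140,262,200),157,168),blue=((262,118,290,160),128,139),red=((270,140,305,200),152,163),orange=((250,154,272,180),157,176))
TR=dict(green=(180,187),blue=(183,188),red=(215,220),orange=(187,203))
for n in SR:
    bt=bearing(t,cmask(t,*COL[n],RT,90),*TR[n]); bs=bearing(s,cmask(s,*COL[n],SR[n][0],90),*SR[n][1:])
    p,k=inter(t,bt[0],s,bs[0]); print(n,p.round(4),"w mm",np.round([bt[2]*k[0]*1e3,bs[2]*k[1]*1e3],1),np.round([bt[1]*k[0]*1e3,bs[1]*k[1]*1e3],2))
for n,ph in(("green",0),("blue",0),("red",0)):
    k=contour(cmask(t,*COL[n],RT)); P=onz(t,k[:,0],k[:,1],.023)[:,:2]
    lo=k[:,1].max()-k[:,1]; 
    for d in (6,8,10): 
        x,r=circ(P[lo<d],.037); print(n,d,x.round(4),round(r,4))
g=cmask(t,*COL["orange"],(330,175,420,265),60,40)
m=(cv2.cvtColor(t["frame"],cv2.COLOR_RGB2HSV)[...,1]>75).astype(np.uint8)
z=np.zeros_like(m); z[203:238,356:393]=m[203:238,356:393]; k=contour(z); print("recess",cv2.minAreaRect(onz(t,k[:,0],k[:,1],.005)[:,:2].astype(np.float32)))
z=np.zeros_like(m); z[180:262,335:416]=m[180:262,335:416]; k=contour(z); print("tray",cv2.minAreaRect(onz(t,k[:,0],k[:,1],.024)[:,:2].astype(np.float32)))
c4=np.array([(60,97),(435,68),(492,440),(103,478)])/6+[330,175]
print(onz(t,c4[:,0],c4[:,1],.028),onz(t,c4[:,0],c4[:,1],.028).mean(0))
r4=np.array([(177,203),(333,190),(357,343),(195,359)])/6+[330,175]
print(onz(t,r4[:,0],r4[:,1],.005).mean(0))
E
```

```text
green [0.6144 0.0328] w mm [-35.4 -41.2] [0.91 0.34]
blue [ 0.5864 -0.1141] w mm [-27.8 -41.4] [0.91 0.48]
red [ 0.5185 -0.0304] w mm [-35.6 -48.9] [0.68 5.8 ]
orange [ 0.5975 -0.0395] w mm [-50.2 -44.2] [0.85 0.79]
green 6 [0.6146 0.0378] 0.0051
green 8 [0.6154 0.0377] 0.0073
green 10 [0.616  0.0376] 0.0074
blue 6 [ 0.5946 -0.1212] 0.0007
blue 8 [ 0.5947 -0.1212] 0.0008
blue 10 [ 0.5948 -0.1211] 0.0009
red 6 [ 0.5192 -0.0318] 0.0007
red 8 [ 0.5193 -0.032 ] 0.0007
red 10 [ 0.5194 -0.032 ] 0.0009
recess ((0.5199216604232788, -0.32398465275764465), (0.0711471438407898, 0.07227253168821335), 89.61399841308594)
tray ((0.5186617374420166, -0.32122495770454407), (0.171720489859581, 0.1706770360469818), 89.8534164428711)
[[ 0.60224757 -0.23918322  0.028     ]
 [ 0.60020157 -0.40755818  0.028     ]
 [ 0.43338157 -0.40600062  0.028     ]
 [ 0.43228789 -0.23602157  0.028     ]] [ 0.51702965 -0.3221909   0.028     ]
[ 0.51849923 -0.32448602  0.005     ]
```

```bash
cat >> h.py <<'E'
from scipy.spatial.transform import Rotation as Ro
def go(x,y,z,yaw=0.0):
    s=read_state(); R=Ro.from_rotvec(s["orientation"]); T=Ro.from_euler("z",yaw,degrees=True)*Ro.from_euler("x",180,degrees=True)
    d=R.inv().apply(np.array([x,y,z])-s["tool_pos"])/.5; r=(R.inv()*T).as_rotvec()/(np.pi/2)
    print("t",round(s["t"],2),"pos",s["tool_pos"].round(4),"q6",round(s["q"][5],2),"open",round(s["opening"],4),"F",s["force"].round(1),"\nmotion",d.round(3),r.round(3))
E
python3 -c "
from h import *
go(.519,-.032,.197)"
```

```text
t 0.4 pos [ 0.25   -0.5453  0.1978] q6 -0.09 open 0.0931 F [ 0.3 -0.4  0.1] 
motion [ 0.917 -0.709  0.002] [-0.     0.     0.274]
```

Request:
{"fn": "jog_arm", "kwargs": {"motion": [0.8, 0.917, -0.709, 0.002, 0, 0, 0.274, 0.8, 0.917, -0.709, 0.002, 0, 0, 0.274, 0.8, 0.917, -0.709, 0.002, 0, 0, 0.274, 0.8, 0.917, -0.709, 0.002, 0, 0, 0.274, 0.8, 0.917, -0.709, 0.002, 0, 0, 0.274, 0.8, 0.917, -0.709, 0.002, 0, 0, 0.274, 0.8, 0.917, -0.709, 0.002, 0, 0, 0.274, 0.8, 0.917, -0.709, 0.002, 0, 0, 0.274], "grip_force": 25}}

```text
t: 1.2
tool_pos: [0.4361, -0.1898, 0.1976]
orientation: [3.141, -0.001, 0.001]
force: [1.1, 0.7, 0.7]
opening: 0.0744
```

```bash
python3 -c "
from h import *
go(.519,-.032,.197)"
```

```text
t 1.2 pos [ 0.4361 -0.1898  0.1976] q6 1.05 open 0.0744 F [1.1 0.7 0.7] 
motion [ 0.165 -0.316  0.001] [ 0.    -0.001 -0.001]
```

Request:
{"fn": "jog_arm", "kwargs": {"motion": [0.8, 0.08, -0.16, 0, 0, 0, 0, 0.8, 0.14, -0.27, 0, 0, 0, 0, 0.8, 0.165, -0.316, 0, 0, 0, 0, 0.8, 0.165, -0.316, 0.0, 0, 0, 0, 0.8, 0.165, -0.316, 0.06, 0, 0, 0, 0.8, 0.165, -0.316, 0.13, 0, 0, 0, 0.8, 0.165, -0.316, 0.2, 0, 0, 0, 0.8, 0.165, -0.316, 0.233, 0, 0, 0]}}

```text
t: 2.0
tool_pos: [0.5166, -0.0312, 0.0775]
orientation: [-3.141, 0.001, 0.006]
force: [-0.4, -0.2, -0.4]
opening: 0.0746
```

Run:
```python
from h import *
go(.519,-.032,.081)
s=cam("side"); crop(s,215,80,365,215,5,"s2.png")
```

```text
t 2.0 pos [ 0.5166 -0.0312  0.0775] q6 1.41 open 0.0746 F [-0.4 -0.2 -0.4] 
motion [ 0.005  0.002 -0.007] [-0.     0.002 -0.   ]
```

View pics/s2.png

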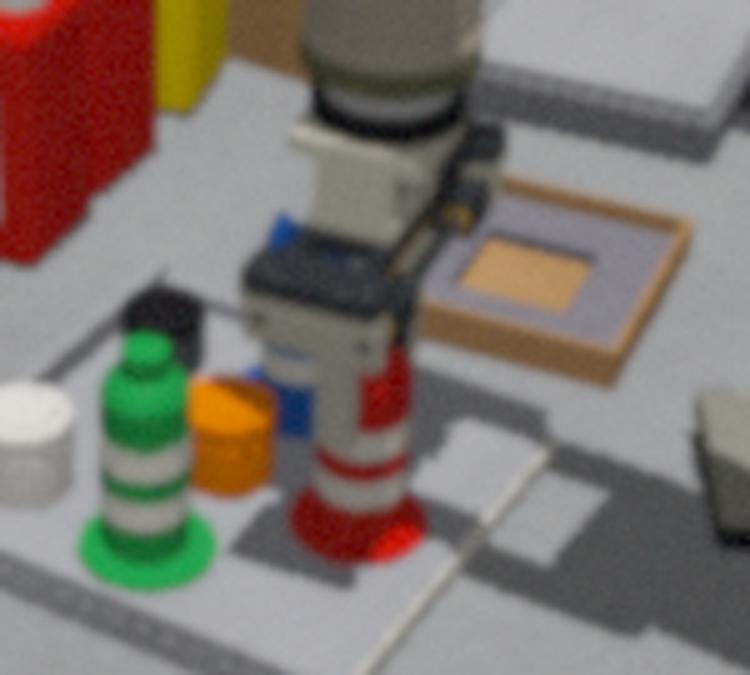

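The fingers straddle the red bottle (side view near (290,188)). Now I'll close them.

Request:
{"fn": "jog_arm", "kwargs": {"motion": [0.8, 0.005, 0.002, -0.007, 0, 0, 0, 0.8, 0.005, 0.002, -0.007, 0, 0, 0, 0, 0.005, 0.002, -0.007, 0, 0, 0, 0, 0.005, 0.002, -0.007, 0, 0, 0, 0, 0.005, 0.002, -0.007, 0, 0, 0, 0, 0.005, 0.002, -0.007, 0, 0, 0, 0, 0.005, 0.002, -0.007, 0, 0, 0, 0, 0.005, 0.002, -0.007, 0, 0, 0], "grip_force": 25}}

```text
t: 2.85
tool_pos: [0.5184, -0.0322, 0.0797]
orientation: [-3.141, 0.001, 0.008]
force: [0.8, 0.7, 4.3]
opening: 0.0479
```

Run:
```python
from h import *
go(.519,-.032,.141)
```

```text
t 2.85 pos [ 0.5184 -0.0322  0.0797] q6 1.41 open 0.0479 F [0.8 0.7 4.3] 
motion [ 0.001 -0.001 -0.123] [-0.     0.003 -0.   ]
```

Request:
{"fn": "jog_arm", "kwargs": {"motion": [0, 0, 0, -0.03, 0, 0, 0, 0, 0, 0, -0.08, 0, 0, 0, 0, 0, 0, -0.13, 0, 0, 0, 0, -0.01, -0.04, -0.15, 0, 0, 0, 0, -0.03, -0.12, -0.15, 0, 0, 0, 0, -0.05, -0.21, -0.15, 0, 0, 0, 0, -0.07, -0.3, -0.15, 0, 0, 0, 0, -0.09, -0.39, -0.15, 0, 0, 0]}}

```text
t: 3.65
tool_pos: [0.4732, 0.1642, 0.1559]
orientation: [-3.141, 0.002, 0.008]
force: [0.8, -0.5, -1.6]
opening: 0.0476
```

Run:
```python
from h import *
go(.44,.331,.06)
s=cam("side"); cv2.imwrite("pics/s3.png",s["frame"][:,:,::-1])
```

```text
t 3.65 pos [0.4732 0.1642 0.1559] q6 1.8 open 0.0476 F [ 0.8 -0.5 -1.6] 
motion [-0.066 -0.333  0.192] [-0.001  0.003 -0.001]
```

View pics/s3.png

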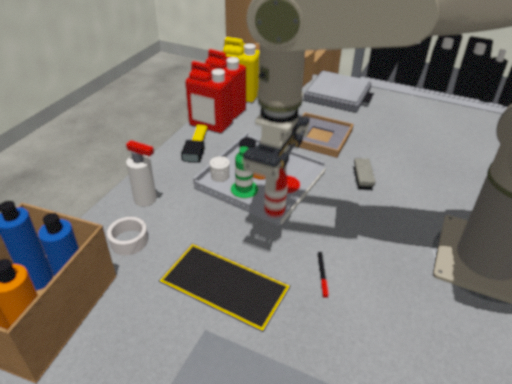

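The red bottle is held upright at (275,195).

Request:
{"fn": "jog_arm", "kwargs": {"motion": [0, -0.02, -0.09, 0, 0, 0, 0, 0, -0.035, -0.18, 0, 0, 0, 0, 0, -0.05, -0.26, 0, 0, 0, 0, 0, -0.06, -0.315, 0.0, 0, 0, 0, 0, -0.066, -0.333, 0.04, 0, 0, 0, 0, -0.066, -0.333, 0.09, 0, 0, 0, 0, -0.066, -0.333, 0.14, 0, 0, 0, 0, -0.066, -0.333, 0.165, 0, 0, 0]}}

```text
t: 4.5
tool_pos: [0.436, 0.3367, 0.0723]
orientation: [-3.138, -0.005, 0.014]
force: [0.2, -0.6, -2.5]
opening: 0.0475
```

Run:
```python
from h import *
go(.44,.331,.0595)
```

```text
t 4.5 pos [0.436  0.3367 0.0723] q6 2.12 open 0.0475 F [ 0.2 -0.6 -2.5] 
motion [0.008 0.011 0.026] [-0.002  0.006  0.002]
```

Request:
{"fn": "jog_arm", "kwargs": {"motion": [0, 0.008, 0.011, 0.008, -0.002, 0.006, 0.002, 0, 0.008, 0.011, 0.016, -0.002, 0.006, 0.002, 0, 0.008, 0.011, 0.022, -0.002, 0.006, 0.002, 0, 0.008, 0.011, 0.026, -0.002, 0.006, 0.002, 0, 0.008, 0.011, 0.028, -0.002, 0.006, 0.002, 0, 0.008, 0.011, 0.028, -0.002, 0.006, 0.002]}}

```text
t: 5.1
tool_pos: [0.4408, 0.3316, 0.0597]
orientation: [-3.141, 0.0, -0.003]
force: [-0.4, -0.8, 5.7]
opening: 0.0473
```

Run:
```python
from h import *
go(.44,.331,.0595)
s=cam("side"); crop(s,150,150,300,300,5,"s4.png")
```

```text
t 5.1 pos [0.4408 0.3316 0.0597] q6 2.12 open 0.0473 F [-0.4 -0.8  5.7] 
motion [-0.002  0.001  0.   ] [-0.    -0.001 -0.   ]
```

View pics/s4.png

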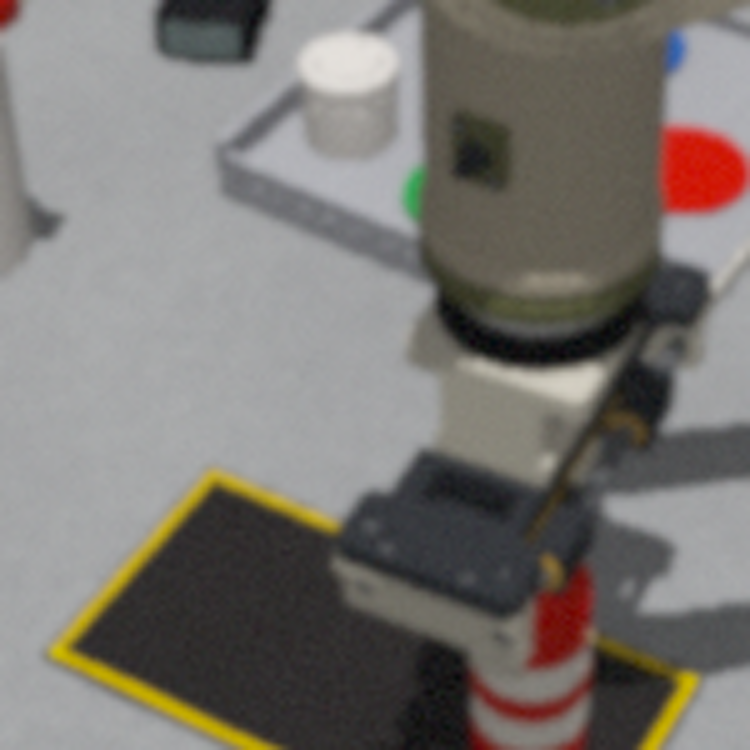

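Contact shows 5.7 N upward, so it's standing on the mat. I'll release and rise.

Request:
{"fn": "jog_arm", "kwargs": {"motion": [0.8, 0, 0, 0, 0, 0, 0, 0.8, 0, 0, 0, 0, 0, 0, 0.8, 0, 0, 0, 0, 0, 0, 0.8, 0, 0, -0.05, 0, 0, 0, 0.8, 0, 0, -0.14, 0, 0, 0, 0.8, 0, 0, -0.23, 0, 0, 0, 0.8, 0.03, 0.05, -0.28, 0, 0, 0, 0.8, 0.08, 0.14, -0.28, 0, 0, 0]}}

```text
t: 5.95
tool_pos: [0.4817, 0.2654, 0.2054]
orientation: [-3.136, -0.006, -0.015]
force: [1.7, 0.5, -0.9]
opening: 0.0743
```

Run:
```python
from h import *
go(.615,.038,.081)
```

```text
t 5.95 pos [0.4817 0.2654 0.2054] q6 1.98 open 0.0743 F [ 1.7  0.5 -0.9] 
motion [0.262 0.457 0.249] [-0.003 -0.006  0.003]
```

Request:
{"fn": "jog_arm", "kwargs": {"motion": [0.8, 0.05, 0.09, 0, 0, -0.006, 0, 0.8, 0.1, 0.18, 0, 0, -0.006, 0, 0.8, 0.15, 0.27, 0, 0, -0.006, 0, 0.8, 0.2, 0.36, 0, -0.003, -0.006, 0.003, 0.8, 0.24, 0.43, 0, -0.003, -0.006, 0.003, 0.8, 0.262, 0.457, 0, -0.003, -0.006, 0.003, 0.8, 0.262, 0.457, 0.01, -0.003, -0.006, 0.003, 0.8, 0.262, 0.457, 0.06, -0.003, -0.006, 0.003]}}

```text
t: 6.75
tool_pos: [0.6158, 0.0382, 0.178]
orientation: [-3.14, 0.002, -0.009]
force: [0.1, 0.3, 0.2]
opening: 0.0745
```

Run:
```python
from h import *
go(.615,.038,.081)
s=cam("side"); crop(s,150,80,300,230,5,"s5.png")
m=cmask(s,*COL["red"],(275,160,310,200)); k=contour(m); P=onz(s,k[:,0],k[:,1],.023)[:,:2]; print("redpad side",circ(P),circ(P,.037))
```

```text
t 6.75 pos [0.6158 0.0382 0.178 ] q6 1.55 open 0.0745 F [0.1 0.3 0.2] 
motion [-0.003  0.001  0.194] [-0.001 -0.004 -0.001]
redpad side (array([ 0.51576783, -0.03240303,  0.03478698]), np.float64(0.0014852241535209371)) (array([ 0.51647005, -0.03255127]), np.float64(0.002674472432927864))
```

View pics/s5.png

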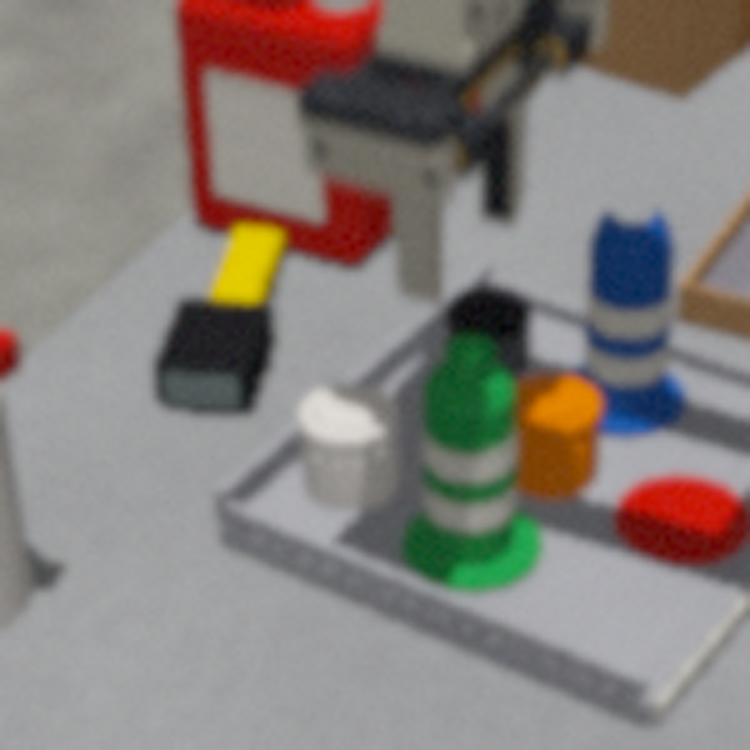

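Run:
```python
from h import *
s=cam("side"); t=cam("top")
for P in([.6158,.0382,.178],[.6158,.0382,.148],[.6158,.0382,.12],[.6158,.0382,.023]): print((proj(s,P)-[150,80])*5)
for n,R,v in(("green",(225,140,262,180),(157,168)),("blue",(262,118,290,160),(128,139))):
    m=cmask(s,*COL[n],R); 
    for r in range(v[0]-8,v[1],2): 
        u=np.nonzero(m[r])[0]; print(n,(r-80)*5, ((u.min()+u.max())/2-150)*5 if len(u) else 0)
crop(t,205,140,330,265,5,"t5.png")
```

```text
[[459.85363175 300.22846763]]
[[460.12673402 350.02587759]]
[[460.37379333 395.07462151]]
[[461.17574337 541.3020239 ]]
green 345 470.0
green 355 470.0
green 365 470.0
green 375 467.5
green 385 470.0
green 395 467.5
green 405 467.5
green 415 465.0
green 425 467.5
green 435 465.0
blue 200 0
blue 210 0
blue 220 630.0
blue 230 630.0
blue 240 630.0
blue 250 630.0
blue 260 630.0
blue 270 627.5
blue 280 627.5
blue 290 627.5
```

View pics/t5.png

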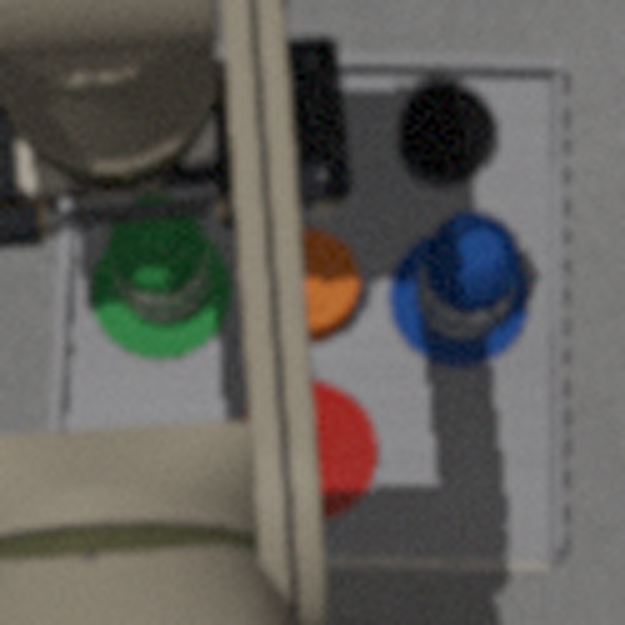

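The gripper is 1 to 3 mm off the green axis in x, so I'll use x = .613 and descend.

Request:
{"fn": "jog_arm", "kwargs": {"motion": [0.8, -0.006, 0.001, 0.05, 0, -0.004, 0, 0.8, -0.006, 0.001, 0.1, 0, -0.004, 0, 0.8, -0.006, 0.001, 0.15, 0, -0.004, 0, 0.8, -0.006, 0.001, 0.185, 0, -0.004, 0, 0.8, -0.006, 0.001, 0.194, 0, -0.004, 0, 0, -0.006, 0.001, 0.194, 0, -0.004, 0, 0, -0.006, 0.001, 0.194, 0, -0.004, 0, 0, -0.006, 0.001, 0.194, 0, -0.004, 0]}}

```text
t: 7.7
tool_pos: [0.6095, 0.0389, 0.078]
orientation: [-3.141, -0.002, 0.013]
force: [0.7, -0.7, 0.5]
opening: 0.0547
```

Request:
{"fn": "jog_arm", "kwargs": {"motion": [0, 0, 0, 0, 0, 0, 0, 0, 0, 0, 0, 0, 0, 0, 0, 0, 0, 0, 0, 0, 0]}}

```text
t: 8.0
tool_pos: [0.61, 0.0389, 0.0787]
orientation: [-3.141, -0.002, 0.011]
force: [1.1, -0.2, 2.8]
opening: 0.0478
```

Run:
```python
from h import *
go(.60,.321,.15)
```

```text
t 8.0 pos [0.61   0.0389 0.0787] q6 1.55 open 0.0478 F [ 1.1 -0.2  2.8] 
motion [-0.02  -0.564 -0.142] [-0.001  0.004  0.001]
```

Request:
{"fn": "jog_arm", "kwargs": {"motion": [0, 0, 0, -0.03, 0, 0, 0, 0, 0, 0, -0.08, 0, 0, 0, 0, 0, 0, -0.13, 0, 0, 0, 0, -0.002, -0.04, -0.15, 0, 0, 0, 0, -0.005, -0.12, -0.15, 0, 0, 0, 0, -0.01, -0.21, -0.15, 0, 0, 0, 0, -0.015, -0.3, -0.15, 0, 0, 0, 0, -0.02, -0.39, -0.15, 0, 0, 0]}}

```text
t: 8.8
tool_pos: [0.6, 0.2354, 0.1549]
orientation: [-3.14, -0.001, 0.011]
force: [1.8, -0.4, -1.8]
opening: 0.0479
```

Run:
```python
from h import *
go(.60,.321,.0585)
s=cam("side"); crop(s,150,130,300,330,4,"s6.png")
```

```text
t 8.8 pos [0.6    0.2354 0.1549] q6 1.86 open 0.0479 F [ 1.8 -0.4 -1.8] 
motion [ 0.001 -0.171  0.193] [-0.001  0.004  0.   ]
```

View pics/s6.png

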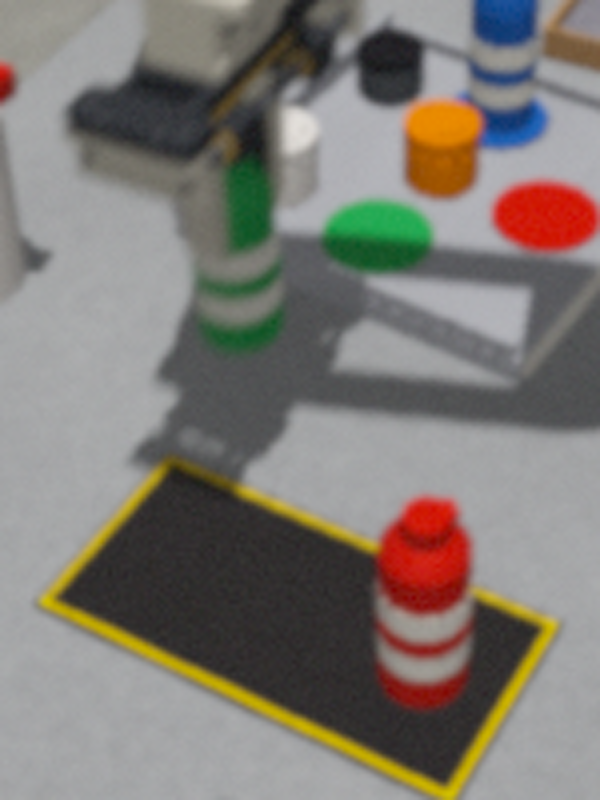

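The red bottle stands upright on the mat and the green one is held upright.

Request:
{"fn": "jog_arm", "kwargs": {"motion": [0, 0.0, -0.08, 0, 0, 0, 0, 0, 0.0, -0.14, 0, 0, 0, 0, 0, 0, -0.165, 0.0, 0, 0, 0, 0, 0, -0.171, 0.03, 0, 0, 0, 0, 0.001, -0.171, 0.08, 0, 0, 0, 0, 0.001, -0.171, 0.13, 0, 0, 0, 0, 0.001, -0.171, 0.16, 0, 0, 0, 0, 0.001, -0.171, 0.165, 0, 0, 0]}}

```text
t: 9.65
tool_pos: [0.596, 0.3266, 0.069]
orientation: [-3.139, -0.006, 0.02]
force: [0.7, -0.6, -2.2]
opening: 0.0481
```

Run:
```python
from h import *
go(.60,.321,.0585)
```

```text
t 9.65 pos [0.596  0.3266 0.069 ] q6 1.99 open 0.0481 F [ 0.7 -0.6 -2.2] 
motion [0.008 0.011 0.021] [-0.002  0.008  0.002]
```

Request:
{"fn": "jog_arm", "kwargs": {"motion": [0, 0.008, 0.011, 0.006, -0.002, 0.008, 0.002, 0, 0.008, 0.011, 0.012, -0.002, 0.008, 0.002, 0, 0.008, 0.011, 0.017, -0.002, 0.008, 0.002, 0, 0.008, 0.011, 0.02, -0.002, 0.008, 0.002, 0, 0.008, 0.011, 0.023, -0.002, 0.008, 0.002, 0, 0.008, 0.011, 0.023, -0.002, 0.008, 0.002]}}

```text
t: 10.25
tool_pos: [0.6008, 0.3214, 0.0589]
orientation: [-3.141, -0.001, -0.003]
force: [-0.0, -0.6, 2.7]
opening: 0.0478
```

Run:
```python
from h import *
go(.592,-.119,.21)
```

```text
t 10.25 pos [0.6008 0.3214 0.0589] q6 1.99 open 0.0478 F [-0.  -0.6  2.7] 
motion [-0.018  0.881 -0.303] [-0.    -0.001  0.   ]
```

Request:
{"fn": "jog_arm", "kwargs": {"motion": [0.8, 0, 0, 0, 0, 0, 0, 0.8, 0, 0, 0, 0, 0, 0, 0.8, 0, 0, 0, 0, 0, 0, 0.8, 0, 0, -0.05, 0, 0, 0, 0.8, 0, 0, -0.14, 0, 0, 0, 0.8, 0, 0, -0.23, 0, 0, 0, 0.8, 0, 0.05, -0.28, 0, 0, 0, 0.8, 0, 0.15, -0.28, 0, 0, 0]}}

```text
t: 11.05
tool_pos: [0.6029, 0.2495, 0.2052]
orientation: [-3.137, -0.008, -0.017]
force: [1.4, -1.5, 0.0]
opening: 0.0742
```

Run:
```python
from h import *
go(.592,-.120,.19)
```

```text
t 11.05 pos [0.6029 0.2495 0.2052] q6 1.88 open 0.0742 F [ 1.4 -1.5  0. ] 
motion [-0.026  0.739  0.027] [-0.003 -0.007  0.003]
```

Request:
{"fn": "jog_arm", "kwargs": {"motion": [0.8, 0, 0.09, 0, 0, -0.007, 0, 0.8, -0.01, 0.18, 0, 0, -0.007, 0, 0.8, -0.01, 0.28, 0, 0, -0.007, 0, 0.8, -0.02, 0.38, 0, 0, -0.007, 0, 0.8, -0.02, 0.48, 0, -0.003, -0.007, 0.003, 0.8, -0.026, 0.58, 0, -0.003, -0.007, 0.003, 0.8, -0.026, 0.67, 0.01, -0.003, -0.007, 0.003, 0.8, -0.026, 0.72, 0.02, -0.003, -0.007, 0.003]}}

```text
t: 11.85
tool_pos: [0.5915, -0.1141, 0.1936]
orientation: [3.14, -0.003, 0.001]
force: [-0.1, 0.5, 0.0]
opening: 0.0747
```

Request:
{"fn": "jog_arm", "kwargs": {"motion": [0.8, 0, 0.02, 0, 0, 0, 0, 0.8, 0, 0.02, 0, 0, 0, 0]}}

```text
t: 12.05
tool_pos: [0.5912, -0.1253, 0.1935]
orientation: [3.14, -0.007, 0.001]
force: [0.5, 0.0, -0.3]
opening: 0.0743
```

Run:
```python
from h import *
go(.592,-.120,.081)
s=cam("side"); 
o=[200,80]
crop(s,200,80,320,200,5,"s7.png")
for P in([.592,-.12,.148],[.592,-.12,.12],[.592,-.12,.023]): print((proj(s,P)-o)*5)
t=cam("top")
for n,R in(("red",(273,160,315,200)),("green",(225,170,265,205))):
    m=cmask(s,*COL[n],R,90,30); k=contour(m); P=onz(s,k[:,0],k[:,1],.023)[:,:2]; print(n,"pad side",circ(P)[0],circ(P,.037))
    m=cmask(t,*COL[n],(210,175,285,260),90,30); k=contour(m); P=onz(t,k[:,0],k[:,1],.023)[:,:2]; print(n,"pad top",circ(P)[0],circ(P,.037))
crop(t,205,140,330,265,5,"t7.png")
```

```text
t 12.05 pos [ 0.5912 -0.1253  0.1935] q6 1.28 open 0.0743 F [ 0.5  0.  -0.3] 
motion [ 0.001 -0.011  0.225] [ 0.001 -0.    -0.003]
[[376.76081285 212.63952144]]
[[374.71943185 255.82201588]]
[[368.05785111 396.73822596]]
red pad side [ 0.51760535 -0.03297906  0.03666389] (array([ 0.5176085, -0.0329968]), np.float64(0.0010416583718807707))
red pad top [ 0.51831227 -0.02844352  0.03191109] (array([ 0.51689837, -0.03437749]), np.float64(0.004368212682346128))
green pad side [0.61133645 0.03674258 0.03538356] (array([0.61142546, 0.03663634]), np.float64(0.0019192107645950912))
green pad top [0.61121654 0.03763011 0.03504663] (array([0.61122795, 0.03759428]), np.float64(0.0020946856579652975))
```

View pics/s7.png

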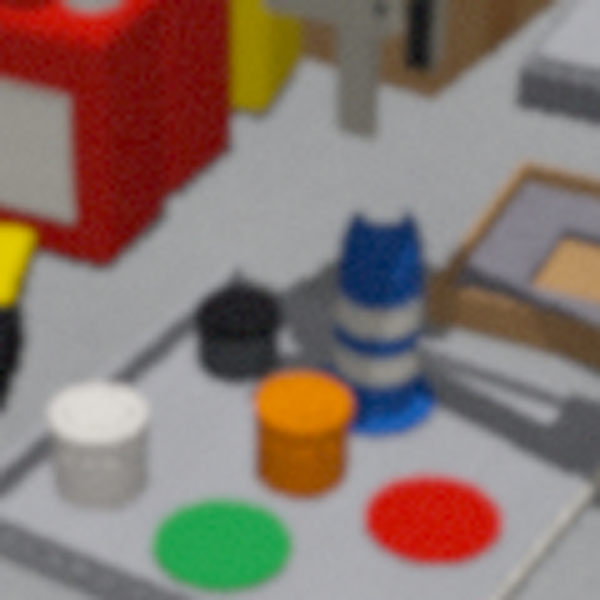

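View pics/t7.png

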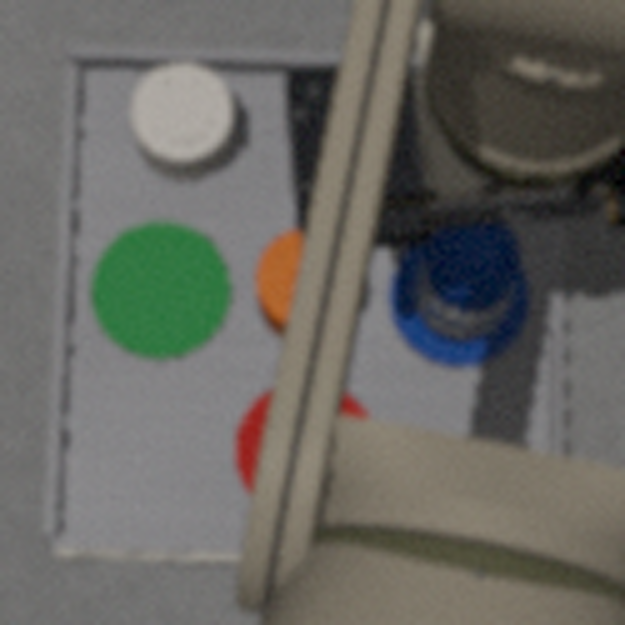

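Request:
{"fn": "jog_arm", "kwargs": {"motion": [0.8, -0.002, -0.009, 0.05, 0, 0, 0, 0.8, -0.002, -0.009, 0.11, 0, 0, 0, 0.8, -0.002, -0.009, 0.17, 0, 0, 0, 0.8, -0.002, -0.009, 0.215, 0, 0, 0, 0.8, -0.002, -0.009, 0.222, 0, 0, 0, 0, -0.002, -0.009, 0.222, 0, 0, 0, 0, -0.002, -0.009, 0.222, 0, 0, 0, 0, -0.002, -0.009, 0.222, 0, 0, 0]}}

```text
t: 12.95
tool_pos: [0.5923, -0.1186, 0.0851]
orientation: [3.14, -0.002, 0.007]
force: [-0.4, 0.1, -0.1]
opening: 0.0552
```

Request:
{"fn": "jog_arm", "kwargs": {"motion": [0, 0, 0, 0, 0, 0, 0, 0, 0, 0, 0, 0, 0, 0, 0, 0, 0, 0, 0, 0, 0]}}

```text
t: 13.25
tool_pos: [0.5929, -0.1188, 0.086]
orientation: [3.14, -0.002, 0.009]
force: [-0.1, -0.8, 3.7]
opening: 0.0477
```

Run:
```python
from h import *
go(.52,.326,.18)
```

```text
t 13.25 pos [ 0.5929 -0.1188  0.086 ] q6 1.29 open 0.0477 F [-0.1 -0.8  3.7] 
motion [-0.146 -0.889 -0.19 ] [ 0.001 -0.004 -0.001]
```

Request:
{"fn": "jog_arm", "kwargs": {"motion": [0, 0, 0, -0.04, 0, 0, 0, 0, 0, 0, -0.1, 0, 0, 0, 0, 0, 0, -0.16, 0, 0, 0, 0, -0.005, -0.02, -0.2, 0, 0, 0, 0, -0.02, -0.09, -0.21, 0, 0, 0, 0, -0.04, -0.18, -0.21, 0, 0, 0, 0, -0.06, -0.27, -0.21, 0, 0, 0, 0, -0.08, -0.36, -0.21, 0, 0, 0]}}

```text
t: 14.05
tool_pos: [0.5518, 0.0628, 0.1903]
orientation: [3.14, -0.004, 0.009]
force: [0.1, -0.0, -1.2]
opening: 0.0477
```

Run:
```python
from h import *
go(.52,.326,.18)
```

```text
t 14.05 pos [0.5518 0.0628 0.1903] q6 1.6 open 0.0477 F [ 0.1 -0.  -1.2] 
motion [-0.065 -0.526  0.019] [ 0.001 -0.003 -0.002]
```

Request:
{"fn": "jog_arm", "kwargs": {"motion": [0, -0.02, -0.09, 0, 0, 0, 0, 0, -0.04, -0.18, 0, 0, 0, 0, 0, -0.06, -0.27, 0, 0, 0, 0, 0, -0.065, -0.36, 0, 0, 0, 0, 0, -0.065, -0.44, 0, 0, 0, 0, 0, -0.065, -0.5, 0, 0, 0, 0, 0, -0.065, -0.52, 0, 0, 0, 0, 0, -0.065, -0.526, 0, 0, 0, 0]}}

```text
t: 14.85
tool_pos: [0.5195, 0.3265, 0.1892]
orientation: [3.139, -0.001, 0.007]
force: [0.1, 0.7, -1.0]
opening: 0.0472
```

Run:
```python
from h import *
go(.52,.326,.0655)
s=cam("side"); crop(s,150,150,310,340,4,"s8.png")
```

```text
t 14.85 pos [0.5195 0.3265 0.1892] q6 2.05 open 0.0472 F [ 0.1  0.7 -1. ] 
motion [-0.     0.001  0.247] [ 0.001 -0.003 -0.001]
```

View pics/s8.png

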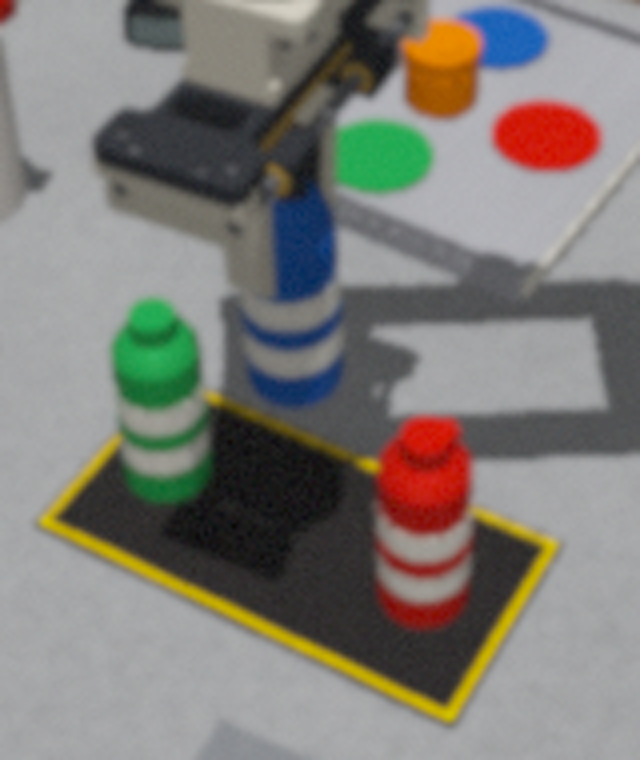

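Green and red stand on the mat, with blue held above the gap between them. Lowering now.

Request:
{"fn": "jog_arm", "kwargs": {"motion": [0, 0, 0.001, 0.04, 0, -0.003, 0, 0, 0, 0.001, 0.09, 0, -0.003, 0, 0, 0, 0.001, 0.14, 0, -0.003, 0, 0, 0, 0.001, 0.18, 0, -0.003, 0, 0, 0, 0.001, 0.205, 0, -0.003, 0, 0, 0, 0.001, 0.215, 0, -0.003, 0, 0, 0, 0.001, 0.22, 0, -0.003, 0, 0, 0, 0.001, 0.22, 0, -0.003, 0]}}

```text
t: 15.7
tool_pos: [0.5208, 0.3251, 0.0801]
orientation: [3.14, -0.003, 0.002]
force: [-0.4, -0.8, -0.9]
opening: 0.0473
```

Run:
```python
from h import *
go(.52,.326,.0655)
```

```text
t 15.7 pos [0.5208 0.3251 0.0801] q6 2.05 open 0.0473 F [-0.4 -0.8 -0.9] 
motion [-0.002 -0.002  0.029] [ 0.001 -0.001 -0.001]
```

Request:
{"fn": "jog_arm", "kwargs": {"motion": [0, 0, 0, 0.01, 0, 0, 0, 0, 0, 0, 0.018, 0, 0, 0, 0, 0, 0, 0.024, 0, 0, 0, 0, 0, 0, 0.028, 0, 0, 0, 0, 0, 0, 0.031, 0, 0, 0, 0, 0, 0, 0.031, 0, 0, 0]}}

```text
t: 16.3
tool_pos: [0.5217, 0.3252, 0.0661]
orientation: [3.14, -0.003, 0.005]
force: [-1.0, -2.5, 6.5]
opening: 0.0477
```

Run:
```python
from h import *
go(.603,-.041,.2)
```

```text
t 16.3 pos [0.5217 0.3252 0.0661] q6 2.05 open 0.0477 F [-1.  -2.5  6.5] 
motion [ 0.165  0.732 -0.266] [ 0.001 -0.002 -0.001]
```

Release, rise and retreat. Fingers open fully for the jar.

Request:
{"fn": "jog_arm", "kwargs": {"motion": [0.8, 0, 0, 0, 0, 0, 0, 0.8, 0, 0, 0, 0, 0, 0, 0.8, 0, 0, 0, 0, 0, 0, 0.8, 0, 0, -0.05, 0, 0, 0, 0.8, 0, 0, -0.14, 0, 0, 0, 0.8, 0, 0, -0.23, 0, 0, 0, 0.8, 0.01, 0.05, -0.28, 0, 0, 0, 0.9, 0.03, 0.15, -0.28, 0, 0, 0]}}

```text
t: 17.1
tool_pos: [0.5381, 0.2542, 0.2121]
orientation: [-3.139, -0.004, -0.018]
force: [0.9, -1.0, -0.4]
opening: 0.0782
```

Run:
```python
from h import *
go(.603,-.041,.15)
t=cam("top"); s=cam("side"); cv2.imwrite("pics/t9.png",t["frame"][:,:,::-1]);crop(s,150,110,330,330,3,"s9.png")
for n,R,RT in(("red",(273,160,315,200),(250,205,285,250)),("green",(225,170,265,205),(220,180,255,215)),("blue",(262,145,300,175),(280,180,315,218))):
    for nm,c,r in(("side",s,R),("top",t,RT)):
        m=cmask(c,*COL[n],r,90,30)
        if m.sum()>100: k=contour(m); P=onz(c,k[:,0],k[:,1],.023)[:,:2]; print(n,nm,circ(P)[0].round(4),circ(P,.037)[0].round(4))
m=cmask(t,*COL["orange"],(250,180,282,212),90,30); v,u=np.nonzero(m); print(m.sum())
if m.sum()>50:
  k=contour(m); q=k[k[:,1]<np.median(k[:,1])+3]; P=onz(t,q[:,0],q[:,1],.07)[:,:2]; print("orange top",circ(P,.0265)[0].round(4),circ(P)[0].round(4))
m=cmask(s,*COL["orange"],(246,150,275,182),90,30); k=contour(m); q=k[k[:,1]<k[:,1].min()+5]; P=onz(s,q[:,0],q[:,1],.07)[:,:2]; print("orange side",circ(P,.0265)[0].round(4),circ(P)[0].round(4))
```

```text
t 17.1 pos [0.5381 0.2542 0.2121] q6 1.92 open 0.0782 F [ 0.9 -1.  -0.4] 
motion [0.127 0.591 0.124] [-0.002 -0.007  0.002]
red side [ 0.5176 -0.0329  0.0366] [ 0.5177 -0.0329]
red top [ 0.5177 -0.0315  0.0362] [ 0.5177 -0.0316]
green side [0.6111 0.0373 0.0357] [0.6109 0.0372]
green top [0.611  0.0377 0.0352] [0.611  0.0379]
blue side [ 0.5901 -0.1242  0.034 ] [ 0.5924 -0.1224]
blue top [ 0.5925 -0.1209  0.0356] [ 0.5926 -0.121 ]
373
orange top [ 0.5983 -0.0398] [ 0.5985 -0.0398  0.0263]
orange side [ 0.6013 -0.0378] [ 0.6022 -0.0405  0.0241]
```

View pics/s9.png

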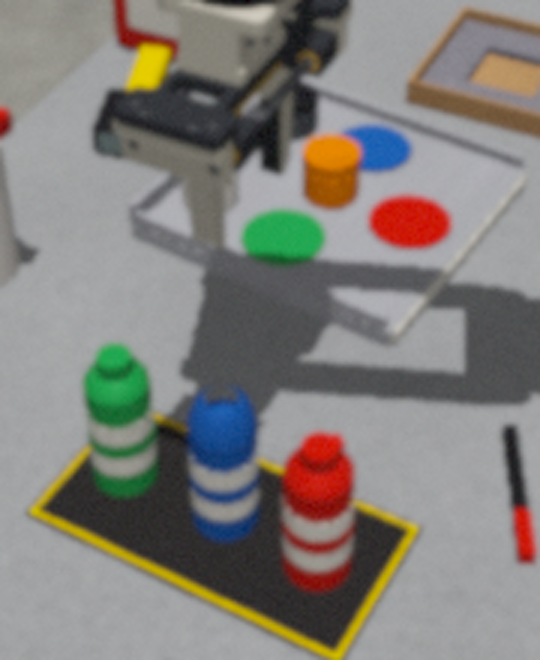

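View pics/t9.png

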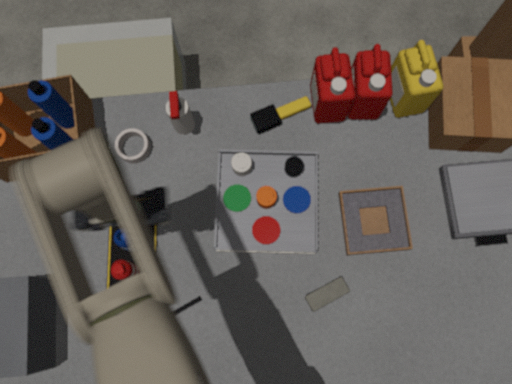

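All three bottles stand upright on the mat. The pads and the orange jar (.601,-.041) are now measured cleanly, so I'll go for the jar.

Request:
{"fn": "jog_arm", "kwargs": {"motion": [0.95, 0.02, 0.09, 0, 0, -0.007, 0, 0.95, 0.04, 0.19, 0, 0, -0.007, 0, 0.95, 0.06, 0.29, 0, 0, -0.007, 0, 0.95, 0.08, 0.39, 0, -0.002, -0.007, 0.002, 0.95, 0.1, 0.48, 0.05, -0.002, -0.007, 0.002, 0.95, 0.12, 0.56, 0.1, -0.002, -0.007, 0.002, 0.95, 0.126, 0.59, 0.12, -0.002, -0.007, 0.002, 0.95, 0.126, 0.59, 0.12, -0.002, -0.007, 0.002]}}

```text
t: 18.0
tool_pos: [0.5978, -0.0503, 0.1455]
orientation: [3.136, -0.019, -0.016]
force: [0.0, -0.0, -0.2]
opening: 0.0882
```

Run:
```python
from h import *
go(.601,-.041,.040)
s=cam("side"); crop(s,200,80,320,200,5,"s10.png")
```

```text
t 18.0 pos [ 0.5978 -0.0503  0.1455] q6 1.42 open 0.0882 F [ 0.  -0.  -0.2] 
motion [ 0.008 -0.02   0.211] [ 0.003  0.007 -0.008]
```

View pics/s10.png

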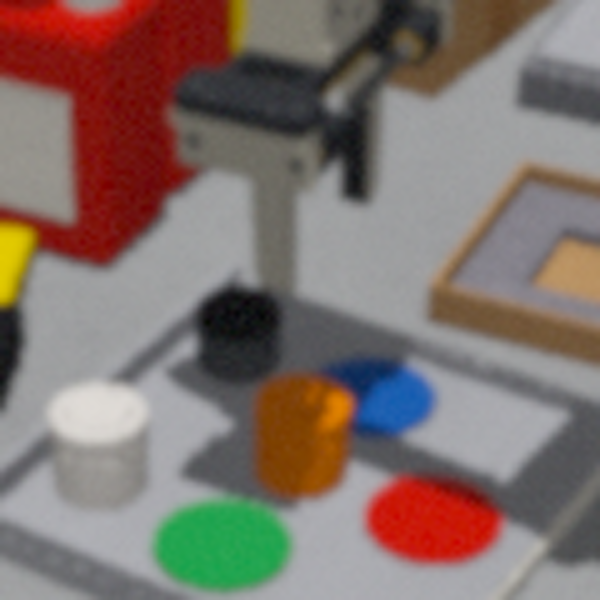

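Request:
{"fn": "jog_arm", "kwargs": {"motion": [0.95, 0.007, -0.019, 0.02, 0.003, 0.007, -0.008, 0.95, 0.007, -0.019, 0.07, 0.003, 0.007, -0.008, 0.95, 0.007, -0.019, 0.12, 0.003, 0.007, -0.008, 0.95, 0.007, -0.019, 0.17, 0.003, 0.007, -0.008, 0.95, 0.007, -0.019, 0.2, 0.003, 0.007, -0.008, 0.95, 0.007, -0.019, 0.21, 0.003, 0.007, -0.008, 0.95, 0.007, -0.019, 0.21, 0.003, 0.007, -0.008]}}

```text
t: 18.75
tool_pos: [0.6012, -0.0386, 0.042]
orientation: [-3.141, -0.004, -0.004]
force: [0.5, -0.0, -0.1]
opening: 0.0884
```

Run:
```python
from h import *
go(.601,-.041,.040)
s=cam("side"); crop(s,200,80,320,200,5,"s11.png")
```

```text
t 18.75 pos [ 0.6012 -0.0386  0.042 ] q6 1.42 open 0.0884 F [ 0.5 -0.  -0.1] 
motion [-0.     0.005  0.004] [-0.    -0.002  0.002]
```

View pics/s11.png

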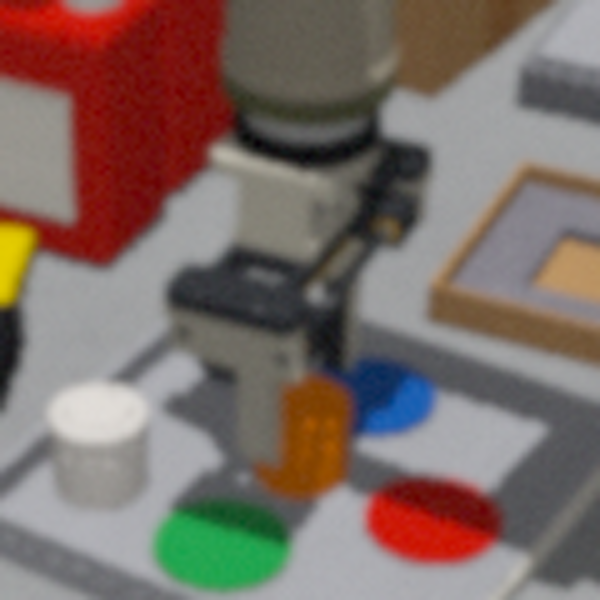

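The fingers straddle the jar, so I'll close them.

Request:
{"fn": "jog_arm", "kwargs": {"motion": [0.95, 0, 0.004, 0.003, 0, 0, 0, 0.1, 0, 0.004, 0.003, 0, 0, 0, 0.1, 0, 0.004, 0.003, 0, 0, 0, 0.1, 0, 0.004, 0.003, 0, 0, 0, 0.1, 0, 0.004, 0.003, 0, 0, 0, 0.1, 0, 0.004, 0.003, 0, 0, 0, 0.1, 0, 0.004, 0.003, 0, 0, 0]}}

```text
t: 19.5
tool_pos: [0.602, -0.041, 0.0416]
orientation: [3.142, 0.004, 0.006]
force: [-0.9, -0.0, 1.1]
opening: 0.0533
```

Run:
```python
from h import *
go(.5185,-.323,.11)
```

```text
t 19.5 pos [ 0.602  -0.041   0.0416] q6 1.41 open 0.0533 F [-0.9 -0.   1.1] 
motion [-0.168  0.564 -0.137] [ 0.    -0.003  0.002]
```

Request:
{"fn": "jog_arm", "kwargs": {"motion": [0.1, 0, 0, -0.03, 0, 0, 0, 0.1, 0, 0, -0.08, 0, 0, 0, 0.1, 0, 0, -0.13, 0, 0, 0, 0.1, -0.01, 0.03, -0.15, 0, 0, 0, 0.1, -0.03, 0.11, -0.15, 0, 0, 0, 0.1, -0.06, 0.2, -0.15, 0, 0, 0, 0.1, -0.09, 0.3, -0.15, 0, 0, 0, 0.1, -0.12, 0.4, -0.15, 0, 0, 0]}}

```text
t: 20.3
tool_pos: [0.5419, -0.2391, 0.1165]
orientation: [3.141, 0.004, 0.006]
force: [0.9, -1.0, -1.9]
opening: 0.0536
```

Run:
```python
from h import *
go(.5185,-.323,.11)
```

```text
t 20.3 pos [ 0.5419 -0.2391  0.1165] q6 1.06 open 0.0536 F [ 0.9 -1.  -1.9] 
motion [-0.047  0.168  0.013] [ 0.    -0.002  0.002]
```

Request:
{"fn": "jog_arm", "kwargs": {"motion": [0.1, -0.03, 0.08, 0, 0, 0, 0, 0.1, -0.04, 0.13, 0, 0, 0, 0, 0.1, -0.047, 0.16, 0, 0, 0, 0, 0.1, -0.047, 0.168, 0.02, 0, 0, 0, 0.1, -0.047, 0.168, 0.06, 0, 0, 0, 0.1, -0.047, 0.168, 0.09, 0, 0, 0, 0.1, -0.047, 0.168, 0.1, 0, 0, 0, 0.1, -0.047, 0.168, 0.1, 0, 0, 0]}}

```text
t: 21.1
tool_pos: [0.5182, -0.3215, 0.0647]
orientation: [-3.14, -0.007, -0.002]
force: [0.9, -0.0, -1.7]
opening: 0.0533
```

Run:
```python
from h import *
go(.5185,-.323,.0266)
s=cam("side"); crop(s,250,60,380,180,5,"s12.png"); t=cam("top"); crop(t,330,150,420,265,5,"t12.png")
```

```text
t 21.1 pos [ 0.5182 -0.3215  0.0647] q6 0.93 open 0.0533 F [ 0.9 -0.  -1.7] 
motion [0.    0.003 0.076] [-0.001 -0.001  0.003]
```

View pics/s12.png

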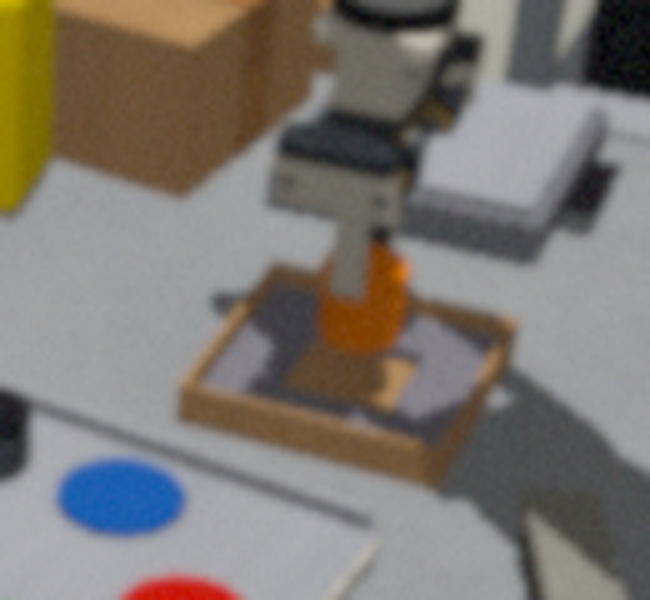

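View pics/t12.png

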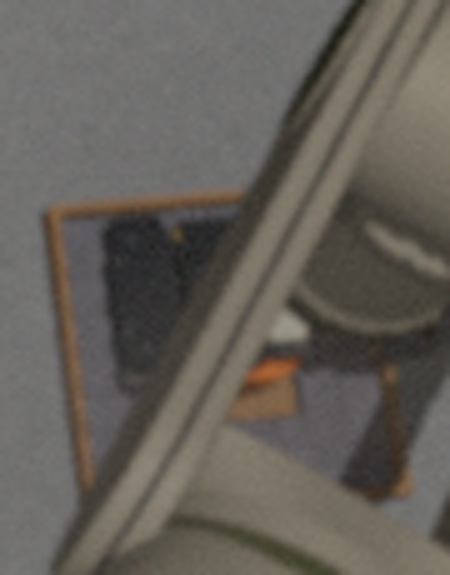

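The jar is above the recess, so I'll lower it gently.

Request:
{"fn": "jog_arm", "kwargs": {"motion": [0.1, 0, 0.003, 0.02, 0, 0, 0, 0.1, 0, 0.003, 0.04, 0, 0, 0, 0.1, 0, 0.003, 0.055, 0, 0, 0, 0.1, 0, 0.003, 0.065, 0, 0, 0, 0.1, 0, 0.003, 0.072, 0, 0, 0, 0.1, 0, 0.003, 0.077, 0, 0, 0, 0.1, 0, 0.003, 0.079, 0, 0, 0, 0.1, 0, 0.003, 0.079, 0, 0, 0]}}

```text
t: 22.0
tool_pos: [0.5196, -0.3243, 0.0274]
orientation: [3.141, 0.006, 0.006]
force: [0.0, 0.1, -1.3]
opening: 0.0532
```

Run:
```python
from h import *
go(.5185,-.323,.0266)
```

```text
t 22.0 pos [ 0.5196 -0.3243  0.0274] q6 0.92 open 0.0532 F [ 0.   0.1 -1.3] 
motion [-0.002 -0.003  0.002] [ 0.    -0.003  0.002]
```

Request:
{"fn": "jog_arm", "kwargs": {"motion": [0.1, 0, -0.002, 0.002, 0, 0, 0, 0.1, 0, -0.002, 0.003, 0, 0, 0, 0.1, 0, -0.002, 0.003, 0, 0, 0]}}

```text
t: 22.3
tool_pos: [0.52, -0.3236, 0.0266]
orientation: [3.141, 0.006, 0.008]
force: [-1.6, 1.6, 2.5]
opening: 0.0533
```

Request:
{"fn": "jog_arm", "kwargs": {"motion": [0.8, 0, 0, 0, 0, 0, 0, 0.8, 0, 0, 0, 0, 0, 0, 0.8, 0, 0, 0, 0, 0, 0, 0.8, 0, 0, -0.04, 0, 0, 0, 0.8, 0, 0, -0.12, 0, 0, 0, 0.8, 0, 0, -0.21, 0, 0, 0, 0.8, 0, -0.05, -0.3, 0, 0, 0, 0.8, 0, -0.14, -0.36, 0, 0, 0]}}

```text
t: 23.1
tool_pos: [0.5196, -0.2597, 0.2075]
orientation: [3.138, 0.001, 0.014]
force: [0.5, 0.4, 0.0]
opening: 0.0746
```

Run:
```python
from h import *
go(.52,.3255,.21)
s=cam("side"); crop(s,250,90,380,200,5,"s13.png")
RS=dict(green=((170,210,210,270),0),blue=((205,235,240,290),0),red=((240,250,275,310),0))
```

```text
t 23.1 pos [ 0.5196 -0.2597  0.2075] q6 1.02 open 0.0746 F [0.5 0.4 0. ] 
motion [ 0.002 -1.17  -0.01 ] [ 0.003 -0.006  0.001]
```

View pics/s13.png

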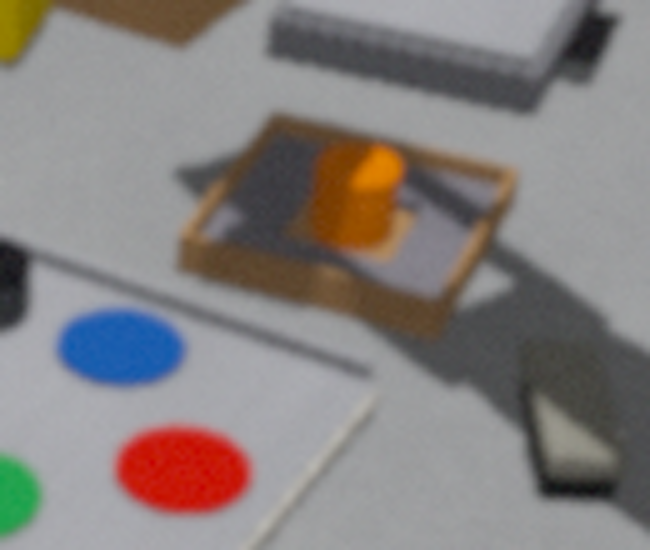

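The jar is upright in the recess at around side pixel (320,130). Next I'll measure the bottles on the mat from both views.

Run:
```python
from h import *
s=cam("side");t=cam("top")
crop(t,95,190,180,300,5,"t14.png")
RS=dict(green=(172,215,210,285),blue=(205,235,240,300),red=(238,250,275,320))
RT=dict(green=(105,190,160,222),blue=(105,222,160,252),red=(105,255,160,290))
for n in RS:
    ms=cmask(s,*COL[n],RS[n],90,30); mt=cmask(t,*COL[n],RT[n],90,30)
    vs=np.nonzero(ms.any(1))[0]; vt=np.nonzero(mt.any(1))[0]
    ws=[(v,np.ptp(np.nonzero(ms[v])[0])) for v in range(vs[0],vs[-1]+1) if ms[v].any()]; wm=max(w for v,w in ws); vs=[v for v,w in ws if w>=wm-1]
    wt=[(v,np.ptp(np.nonzero(mt[v])[0])) for v in range(vt[0],vt[-1]+1) if mt[v].any()]; wm=max(w for v,w in wt); vt=[v for v,w in wt if w>=wm-1]
    bs=bearing(s,ms,vs[0],vs[-1]); bt=bearing(t,mt,vt[0],vt[-1]); p,k=inter(t,bt[0],s,bs[0])
    print(n,p.round(4),np.round([bt[2]*k[0]*1e3,bs[2]*k[1]*1e3],1),np.round([bt[1]*k[0]*1e3,bs[1]*k[1]*1e3],1))
```

```text
green [0.6031 0.3226] [-43.7 -41.8] [1.4 1.2]
blue [0.5185 0.323 ] [-33.8 -43.8] [2.7 0.9]
red [0.4407 0.3308] [-19.1 -44.2] [6.6 1.1]
```

View pics/t14.png

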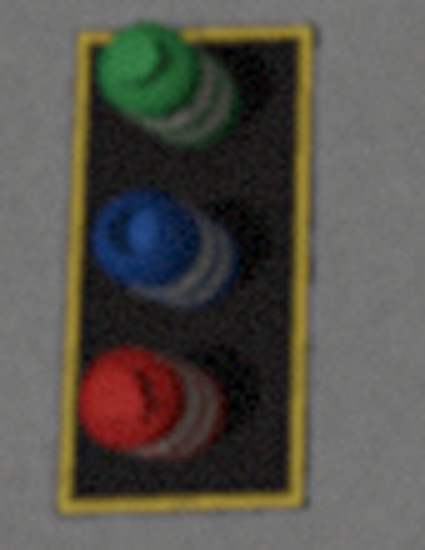

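Request:
{"fn": "jog_arm", "kwargs": {"motion": [0.8, 0, -0.08, 0, 0, 0, 0, 0.8, 0, -0.18, 0, 0, 0, 0, 0.8, 0, -0.28, 0, 0, 0, 0, 0.8, 0, -0.38, 0, 0, 0, 0, 0.8, 0, -0.48, 0, 0, 0, 0, 0.8, 0, -0.58, 0, 0.003, -0.006, 0, 0.8, 0, -0.68, 0, 0.003, -0.006, 0, 0.8, 0, -0.78, 0, 0.003, -0.006, 0.001]}}

```text
t: 24.05
tool_pos: [0.5176, 0.1341, 0.2038]
orientation: [-3.142, -0.006, 0.002]
force: [0.5, 0.3, -0.0]
opening: 0.0745
```

Run:
```python
from h import *
go(.5195,.3255,.19)
```

```text
t 24.05 pos [0.5176 0.1341 0.2038] q6 1.72 open 0.0745 F [ 0.5  0.3 -0. ] 
motion [ 0.005 -0.383  0.028] [-0.     0.001  0.002]
```

Request:
{"fn": "jog_arm", "kwargs": {"motion": [0.8, 0, -0.1, 0, 0, 0, 0.002, 0.8, 0, -0.2, 0, 0, 0, 0.002, 0.8, 0.005, -0.28, 0, 0, 0, 0.002, 0.8, 0.005, -0.34, 0, 0, 0, 0.002, 0.8, 0.005, -0.375, 0, 0, 0, 0.002, 0.8, 0.005, -0.383, 0, 0, 0, 0.002, 0.8, 0.005, -0.383, 0.01, 0, 0, 0.002, 0.8, 0.005, -0.383, 0.028, 0, 0, 0.002]}}

```text
t: 24.85
tool_pos: [0.5201, 0.3242, 0.1898]
orientation: [3.142, -0.001, -0.001]
force: [-0.2, -0.3, -0.6]
opening: 0.0744
```

Run:
```python
from h import *
go(.5195,.3255,.062)
```

```text
t 24.85 pos [0.5201 0.3242 0.1898] q6 2.05 open 0.0744 F [-0.2 -0.3 -0.6] 
motion [-0.001 -0.003  0.256] [ 0.  0. -0.]
```

Request:
{"fn": "jog_arm", "kwargs": {"motion": [0.8, -0.001, -0.003, 0.05, 0, 0, 0, 0.8, -0.001, -0.003, 0.11, 0, 0, 0, 0.8, -0.001, -0.003, 0.17, 0, 0, 0, 0.8, -0.001, -0.003, 0.225, 0, 0, 0, 0.8, -0.001, -0.003, 0.25, 0, 0, 0, 0.8, -0.001, -0.003, 0.256, 0, 0, 0, 0, -0.001, -0.003, 0.256, 0, 0, 0, 0, -0.001, -0.003, 0.256, 0, 0, 0]}}

```text
t: 25.65
tool_pos: [0.5209, 0.326, 0.0637]
orientation: [-3.14, 0.001, -0.003]
force: [-0.3, 0.3, 0.2]
opening: 0.0626
```

Request:
{"fn": "jog_arm", "kwargs": {"motion": [0, 0, 0, 0, 0, 0, 0, 0, 0, 0, 0, 0, 0, 0, 0, 0, 0, 0, 0, 0, 0, 0, 0, 0, 0, 0, 0, 0]}}

```text
t: 26.05
tool_pos: [0.5221, 0.3264, 0.0654]
orientation: [-3.139, 0.001, -0.007]
force: [0.1, -1.4, 7.1]
opening: 0.0479
```

Run:
```python
from h import *
go(.592,-.121,.19)
```

```text
t 26.05 pos [0.5221 0.3264 0.0654] q6 2.05 open 0.0479 F [ 0.1 -1.4  7.1] 
motion [ 0.142  0.894 -0.25 ] [-0.001 -0.003 -0.001]
```

Request:
{"fn": "jog_arm", "kwargs": {"motion": [0, 0, 0, -0.04, 0, 0, 0, 0, 0, 0, -0.1, 0, 0, 0, 0, 0, 0, -0.17, 0, 0, 0, 0, 0, 0, -0.22, 0, 0, 0, 0, 0, 0.04, -0.24, 0, 0, 0, 0, 0, 0.11, -0.24, 0, 0, 0, 0, 0.01, 0.2, -0.24, 0, 0, 0, 0, 0.03, 0.29, -0.24, 0, 0, 0]}}

```text
t: 26.85
tool_pos: [0.5358, 0.1804, 0.1853]
orientation: [-3.139, -0.002, -0.007]
force: [1.1, 0.6, -1.7]
opening: 0.0477
```

Run:
```python
from h import *
go(.5925,-.121,.12)
```

```text
t 26.85 pos [0.5358 0.1804 0.1853] q6 1.8 open 0.0477 F [ 1.1  0.6 -1.7] 
motion [0.112 0.603 0.13 ] [-0.001 -0.003  0.001]
```

Request:
{"fn": "jog_arm", "kwargs": {"motion": [0, 0.02, 0.09, 0, 0, 0, 0, 0, 0.04, 0.19, 0, 0, 0, 0, 0, 0.06, 0.29, 0, 0, 0, 0, 0, 0.08, 0.39, 0, 0, 0, 0, 0, 0.1, 0.48, 0, 0, 0, 0, 0, 0.112, 0.55, 0, 0, 0, 0, 0, 0.112, 0.59, 0.03, 0, 0, 0, 0, 0.112, 0.603, 0.07, 0, 0, 0]}}

```text
t: 27.65
tool_pos: [0.5931, -0.124, 0.1507]
orientation: [-3.141, 0.003, -0.011]
force: [-0.3, 0.3, -1.9]
opening: 0.0475
```

Run:
```python
from h import *
go(.5925,-.121,.0854)
```

```text
t 27.65 pos [ 0.5931 -0.124   0.1507] q6 1.28 open 0.0475 F [-0.3  0.3 -1.9] 
motion [-0.002 -0.006  0.13 ] [-0.001 -0.005 -0.001]
```

Request:
{"fn": "jog_arm", "kwargs": {"motion": [0, -0.002, -0.006, 0.03, 0, -0.005, 0, 0, -0.002, -0.006, 0.07, 0, -0.005, 0, 0, -0.002, -0.006, 0.095, 0, -0.005, 0, 0, -0.002, -0.006, 0.105, 0, -0.005, 0, 0, -0.002, -0.006, 0.105, 0, -0.005, 0]}}

```text
t: 28.15
tool_pos: [0.5919, -0.1201, 0.0973]
orientation: [-3.14, 0.001, 0.004]
force: [-0.2, -0.5, -1.6]
opening: 0.0477
```

Run:
```python
from h import *
go(.5925,-.121,.0854)
s=cam("side"); crop(s,220,80,340,200,5,"s15.png")
```

```text
t 28.15 pos [ 0.5919 -0.1201  0.0973] q6 1.29 open 0.0477 F [-0.2 -0.5 -1.6] 
motion [0.001 0.002 0.024] [-0.001  0.001 -0.001]
```

View pics/s15.png

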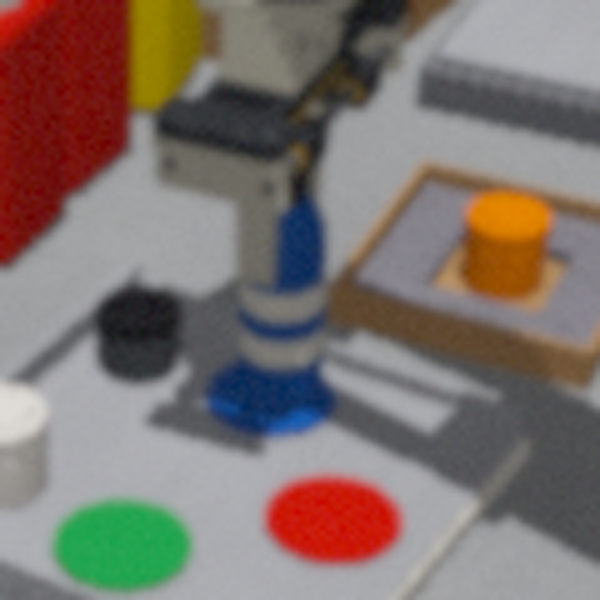

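Run:
```python
from h import *
s=cam("side"); f=s["frame"]; h=cv2.cvtColor(f,cv2.COLOR_RGB2HSV)
for v in (140,142,144,146,148,150,152,154):
    print(v,[tuple(int(a) for a in f[v,u]) for u in (264,266,267,268,269,270)],[tuple(int(a) for a in f[v,u]) for u in (283,284,285,286,287,288)])
print(proj(s,[[.592,-.121,.023],[.592,-.121,.07],[.592,-.121,.10],[.597,-.121,.07],[.592,-.116,.07]]))
```

```text
140 [(85, 87, 89), (81, 81, 86), (81, 83, 90), (93, 96, 99), (109, 108, 107), (118, 118, 114)] [(112, 110, 107), (96, 94, 94), (87, 78, 72), (92, 72, 57), (94, 71, 49), (92, 69, 47)]
142 [(86, 87, 90), (80, 83, 89), (75, 78, 90), (63, 70, 93), (72, 80, 96), (90, 93, 103)] [(79, 83, 98), (71, 71, 86), (74, 66, 64), (87, 67, 52), (93, 70, 48), (91, 70, 42)]
144 [(91, 92, 95), (86, 86, 91), (81, 82, 94), (64, 75, 92), (44, 60, 89), (42, 59, 94)] [(51, 64, 90), (65, 68, 85), (80, 74, 77), (85, 75, 65), (90, 74, 63), (90, 73, 57)]
146 [(85, 86, 88), (89, 91, 90), (99, 96, 100), (98, 101, 101), (93, 96, 103), (80, 86, 100)] [(97, 97, 102), (95, 95, 97), (86, 87, 88), (87, 84, 87), (82, 81, 81), (83, 80, 78)]
148 [(85, 86, 90), (91, 91, 94), (97, 96, 97), (108, 106, 103), (113, 112, 110), (115, 115, 110)] [(115, 114, 110), (110, 109, 108), (116, 118, 120), (123, 125, 128), (123, 125, 129), (119, 120, 122)]
150 [(84, 84, 88), (81, 84, 90), (80, 81, 89), (86, 89, 97), (96, 99, 105), (112, 112, 111)] [(100, 102, 104), (98, 99, 105), (112, 114, 117), (122, 123, 126), (130, 130, 135), (134, 133, 139)]
152 [(78, 81, 88), (65, 73, 89), (56, 65, 91), (42, 58, 88), (50, 59, 91), (68, 76, 97)] [(71, 82, 105), (103, 109, 122), (123, 124, 131), (127, 127, 132), (116, 118, 120), (109, 109, 113)]
154 [(45, 59, 89), (23, 47, 89), (9, 41, 85), (20, 44, 85), (16, 44, 87), (24, 49, 91)] [(70, 83, 110), (117, 121, 138), (145, 148, 156), (156, 158, 164), (154, 156, 160), (148, 148, 153)]
[[273.74667127 159.16609579]
 [274.37957449 145.83759309]
 [274.79852174 137.01485471]
 [272.76926257 145.40140333]
 [273.68922444 146.73092173]]
```

The blue can sits about 4 mm towards -x in the grip, so I'll shift +x before setting it down.

Request:
{"fn": "jog_arm", "kwargs": {"motion": [0, 0.009, 0.002, 0.004, 0, 0, 0, 0, 0.009, 0.002, 0.012, 0, 0, 0, 0, 0.009, 0.002, 0.018, 0, 0, 0, 0, 0.009, 0.002, 0.022, 0, 0, 0, 0, 0.009, 0.002, 0.025, 0, 0, 0, 0, 0.009, 0.002, 0.026, 0, 0, 0, 0, 0.009, 0.002, 0.026, 0, 0, 0]}}

```text
t: 28.95
tool_pos: [0.5974, -0.1217, 0.086]
orientation: [-3.141, 0.002, -0.0]
force: [0.2, -0.3, -1.5]
opening: 0.0476
```

Run:
```python
from h import *
go(.596,-.121,.0854)
s=cam("side"); crop(s,220,80,340,200,5,"s16.png")
```

```text
t 28.95 pos [ 0.5974 -0.1217  0.086 ] q6 1.29 open 0.0476 F [ 0.2 -0.3 -1.5] 
motion [-0.003 -0.001  0.001] [-0.    -0.    -0.001]
```

View pics/s16.png

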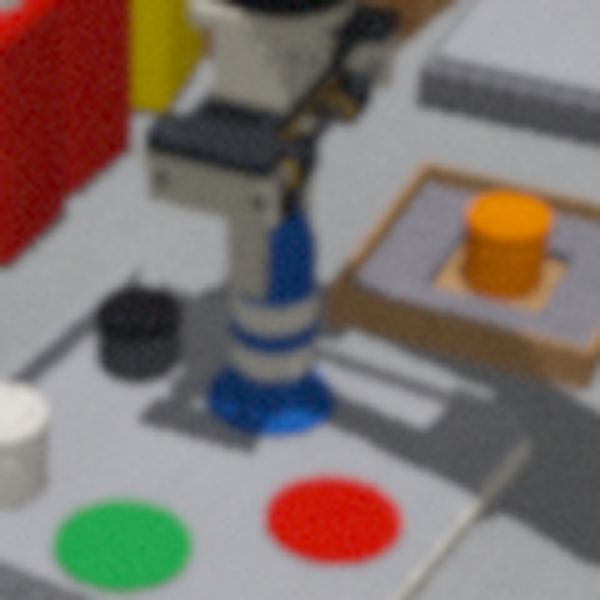

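Request:
{"fn": "jog_arm", "kwargs": {"motion": [0, -0.001, 0, 0.002, 0, 0, 0, 0, -0.001, 0, 0.004, 0, 0, 0, 0, -0.001, 0, 0.004, 0, 0, 0]}}

```text
t: 29.3
tool_pos: [0.598, -0.1219, 0.0855]
orientation: [-3.141, 0.002, -0.004]
force: [-0.3, 0.1, 4.3]
opening: 0.0477
```

Contact. Release, rise, and head for the green bottle.

Request:
{"fn": "jog_arm", "kwargs": {"motion": [0.8, 0, 0, 0, 0, 0, 0, 0.8, 0, 0, 0, 0, 0, 0, 0.8, 0, 0, 0, 0, 0, 0, 0.8, 0, 0, -0.05, 0, 0, 0, 0.8, 0, 0, -0.14, 0, 0, 0, 0.8, 0, 0, -0.23, 0, 0, 0, 0.8, 0, -0.05, -0.25, 0, 0, 0, 0.8, 0, -0.15, -0.25, 0, 0, 0]}}

```text
t: 30.1
tool_pos: [0.5997, -0.0493, 0.2143]
orientation: [3.14, -0.009, 0.014]
force: [-0.2, 0.1, -0.2]
opening: 0.0744
```

Run:
```python
from h import *
go(.602,.321,.2)
```

```text
t 30.1 pos [ 0.5997 -0.0493  0.2143] q6 1.41 open 0.0744 F [-0.2  0.1 -0.2] 
motion [ 0.    -0.741  0.027] [ 0.001 -0.006 -0.004]
```

Request:
{"fn": "jog_arm", "kwargs": {"motion": [0.8, 0, -0.1, 0, 0, -0.006, 0, 0.8, 0, -0.2, 0, 0, -0.006, 0, 0.8, 0, -0.3, 0, 0, -0.006, -0.004, 0.8, 0, -0.4, 0, 0, -0.006, -0.004, 0.8, 0, -0.5, 0, 0, -0.006, -0.004, 0.8, 0, -0.6, 0, 0, -0.006, -0.004, 0.8, 0, -0.68, 0.01, 0, -0.006, -0.004, 0.8, 0, -0.73, 0.03, 0, -0.006, -0.004]}}

```text
t: 30.9
tool_pos: [0.6015, 0.3193, 0.1991]
orientation: [3.141, 0.005, 0.001]
force: [-0.3, 0.1, -1.1]
opening: 0.0742
```

Request:
{"fn": "jog_arm", "kwargs": {"motion": [0.8, 0, -0.01, 0, 0, 0, 0, 0.8, 0, -0.01, 0, 0, 0, 0]}}

```text
t: 31.1
tool_pos: [0.6008, 0.3249, 0.1984]
orientation: [3.14, 0.008, -0.001]
force: [0.3, -0.0, -0.2]
opening: 0.0741
```

Run:
```python
from h import *
go(.602,.321,.06)
t=cam("top");s=cam("side"); crop(t,205,140,420,265,3,"t17.png");crop(s,185,100,345,220,5,"s17.png")
for n,R in (("blue",(262,118,300,155)),):
    m=cmask(s,*COL[n],R,90,30)
    for v in range(128,150,2):
        u=np.nonzero(m[v])[0]; print(v,(u.min()+u.max())/2 if len(u) else None,len(u))
print(proj(s,[[.5922,-.1215,z] for z in (.14,.12,.10,.06,.023)]))
```

```text
t 31.1 pos [0.6008 0.3249 0.1984] q6 1.99 open 0.0741 F [ 0.3 -0.  -0.2] 
motion [0.002 0.008 0.277] [0.001 0.    0.003]
128 275.5 16
130 275.5 16
132 275.0 15
134 275.0 15
136 275.0 15
138 275.0 13
140 None 0
142 None 0
144 None 0
146 274.5 3
148 275.0 13
[[275.38046557 124.74410763]
 [275.08882587 130.88598712]
 [274.80279705 136.90970237]
 [274.2469366  148.6160229 ]
 [273.7511281  159.05766052]]
```

View pics/t17.png

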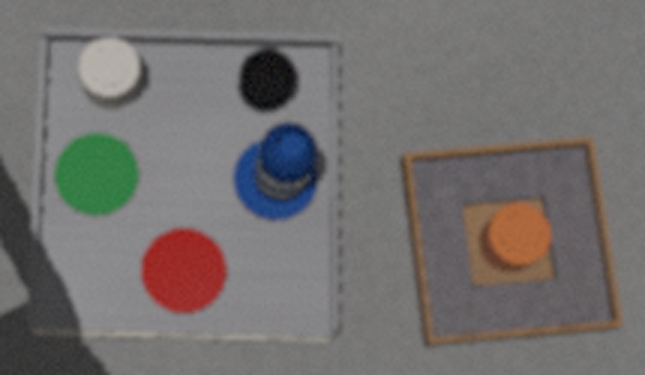

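View pics/s17.png

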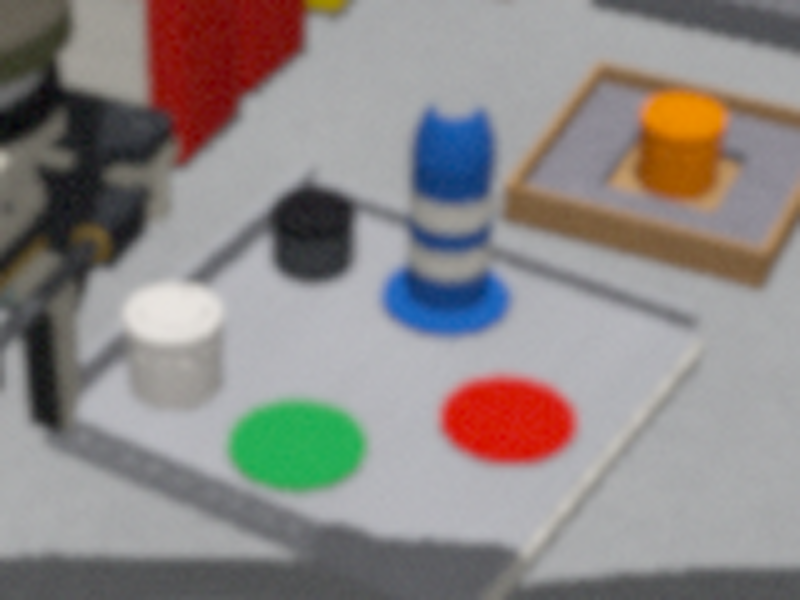

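The blue can is centred on its pad within about 1 mm and the jar is in the recess. Now green.

Request:
{"fn": "jog_arm", "kwargs": {"motion": [0.8, 0.002, 0.007, 0.05, 0, 0, 0.003, 0.8, 0.002, 0.007, 0.11, 0, 0, 0.003, 0.8, 0.002, 0.007, 0.18, 0, 0, 0.003, 0.8, 0.002, 0.007, 0.24, 0, 0, 0.003, 0.8, 0.002, 0.007, 0.27, 0, 0, 0.003, 0.8, 0.002, 0.007, 0.275, 0, 0, 0.003, 0, 0.002, 0.007, 0.275, 0, 0, 0.003, 0, 0.002, 0.007, 0.275, 0, 0, 0.003]}}

```text
t: 32.0
tool_pos: [0.6047, 0.3198, 0.0647]
orientation: [-3.141, 0.004, -0.007]
force: [-0.0, 1.0, 0.3]
opening: 0.0628
```

Request:
{"fn": "jog_arm", "kwargs": {"motion": [0, 0, 0, 0, 0, 0, 0, 0, 0, 0, 0, 0, 0, 0, 0, 0, 0, 0, 0, 0, 0, 0, 0, 0, 0, 0, 0, 0]}}

```text
t: 32.4
tool_pos: [0.6061, 0.3203, 0.0669]
orientation: [-3.14, 0.004, -0.012]
force: [0.3, -1.0, 6.8]
opening: 0.0474
```

Run:
```python
from h import *
go(.611,.0375,.17)
```

```text
t 32.4 pos [0.6061 0.3203 0.0669] q6 1.99 open 0.0474 F [ 0.3 -1.   6.8] 
motion [ 0.013  0.565 -0.207] [-0.001 -0.005 -0.002]
```

Request:
{"fn": "jog_arm", "kwargs": {"motion": [0, 0, 0, -0.04, 0, 0, 0, 0, 0, 0, -0.1, 0, 0, 0, 0, 0, 0, -0.16, 0, 0, 0, 0, 0, 0.02, -0.2, 0, 0, 0, 0, 0, 0.08, -0.2, 0, 0, 0, 0, 0.01, 0.17, -0.2, 0, 0, 0, 0, 0.015, 0.27, -0.2, 0, 0, 0, 0, 0.018, 0.37, -0.2, 0, 0, 0]}}

```text
t: 33.2
tool_pos: [0.6134, 0.1339, 0.1665]
orientation: [-3.14, 0.002, -0.011]
force: [-0.1, -0.8, -2.4]
opening: 0.0475
```

Run:
```python
from h import *
go(.615,.0375,.11)
```

```text
t 33.2 pos [0.6134 0.1339 0.1665] q6 1.71 open 0.0475 F [-0.1 -0.8 -2.4] 
motion [0.003 0.193 0.113] [-0.001 -0.005 -0.001]
```

Request:
{"fn": "jog_arm", "kwargs": {"motion": [0, 0.003, 0.09, 0, 0, -0.005, 0, 0, 0.003, 0.15, 0, 0, -0.005, 0, 0, 0.003, 0.185, 0, 0, -0.005, 0, 0, 0.003, 0.193, 0.03, 0, -0.005, 0, 0, 0.003, 0.193, 0.08, 0, -0.005, 0, 0, 0.003, 0.193, 0.11, 0, -0.005, 0, 0, 0.003, 0.193, 0.125, 0, -0.005, 0, 0, 0.003, 0.193, 0.125, 0, -0.005, 0]}}

```text
t: 34.0
tool_pos: [0.6139, 0.0386, 0.1018]
orientation: [-3.14, 0.0, 0.006]
force: [0.0, 0.2, -3.7]
opening: 0.0474
```

Run:
```python
from h import *
go(.615,.0375,.0869)
s=cam("side"); crop(s,190,110,310,230,5,"s18.png")
print((proj(s,[[.611,.0375,z] for z in (.14,.12,.10,.06,.023)])-[190,110])*5)
```

```text
t 34.0 pos [0.6139 0.0386 0.1018] q6 1.55 open 0.0474 F [ 0.   0.2 -3.7] 
motion [0.002 0.002 0.03 ] [-0.001  0.002 -0.   ]
[[269.34247048 214.73132517]
 [269.42131896 246.78253896]
 [269.49851174 278.16072764]
 [269.64813454 338.98108059]
 [269.78115853 393.05416623]]
```

View pics/s18.png

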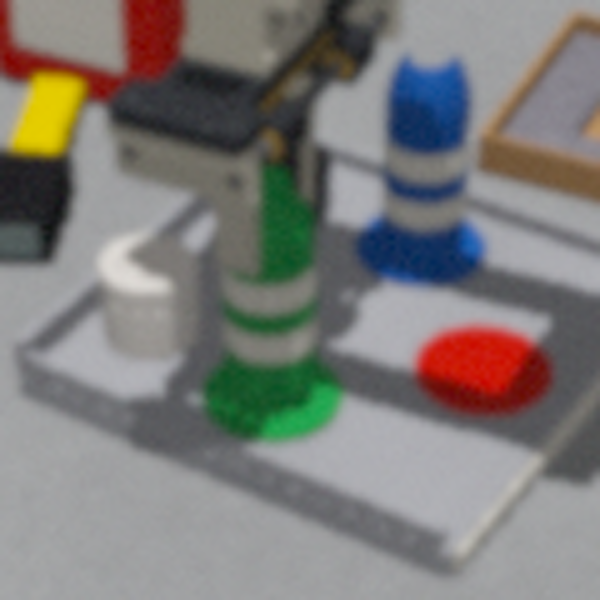

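Request:
{"fn": "jog_arm", "kwargs": {"motion": [0, 0, 0.002, 0.008, 0, 0.002, 0, 0, 0, 0.002, 0.016, 0, 0.002, 0, 0, 0, 0.002, 0.022, 0, 0.002, 0, 0, 0, 0.002, 0.027, 0, 0.002, 0, 0, 0, 0.002, 0.031, 0, 0.002, 0, 0, 0, 0.002, 0.033, 0, 0.002, 0, 0, 0, 0.002, 0.033, 0, 0.002, 0]}}

```text
t: 34.75
tool_pos: [0.6151, 0.0374, 0.087]
orientation: [-3.14, 0.001, -0.003]
force: [-0.1, -0.2, -2.5]
opening: 0.0477
```

Request:
{"fn": "jog_arm", "kwargs": {"motion": [0, 0, 0, 0.002, 0, 0, 0, 0, 0, 0, 0.004, 0, 0, 0, 0, 0, 0, 0.004, 0, 0, 0]}}

```text
t: 35.05
tool_pos: [0.6162, 0.0373, 0.087]
orientation: [-3.14, 0.001, -0.007]
force: [-2.7, -0.2, 7.8]
opening: 0.0474
```

Contact. Release and rise.

Request:
{"fn": "jog_arm", "kwargs": {"motion": [0.8, 0, 0, 0, 0, 0, 0, 0.8, 0, 0, 0, 0, 0, 0, 0.8, 0, 0, 0, 0, 0, 0, 0.8, 0, 0, -0.05, 0, 0, 0, 0.8, 0, 0, -0.14, 0, 0, 0, 0.8, 0, 0, -0.22, 0, 0, 0, 0.8, -0.03, -0.05, -0.24, 0, 0, 0, 0.8, -0.09, -0.14, -0.24, 0, 0, 0]}}

```text
t: 35.85
tool_pos: [0.5753, 0.1026, 0.2102]
orientation: [-3.14, 0.006, -0.016]
force: [-0.1, 1.2, 0.6]
opening: 0.0746
```

Run:
```python
from h import *
go(.4405,.3315,.19)
```

```text
t 35.85 pos [0.5753 0.1026 0.2102] q6 1.66 open 0.0746 F [-0.1  1.2  0.6] 
motion [-0.272 -0.457  0.038] [-0.001 -0.007 -0.003]
```

Request:
{"fn": "jog_arm", "kwargs": {"motion": [0.8, -0.05, -0.09, 0, 0, -0.007, 0, 0.8, -0.11, -0.18, 0, 0, -0.007, 0, 0.8, -0.16, -0.27, 0, 0, -0.007, 0, 0.8, -0.21, -0.36, 0, -0.001, -0.007, -0.003, 0.8, -0.25, -0.42, 0, -0.001, -0.007, -0.003, 0.8, -0.272, -0.457, 0.01, -0.001, -0.007, -0.003, 0.8, -0.272, -0.457, 0.03, -0.001, -0.007, -0.003, 0.8, -0.272, -0.457, 0.038, -0.001, -0.007, -0.003]}}

```text
t: 36.65
tool_pos: [0.4399, 0.3314, 0.1886]
orientation: [3.14, 0.003, -0.003]
force: [0.5, 0.1, -1.7]
opening: 0.0742
```

Run:
```python
from h import *
go(.4405,.3315,.06)
s=cam("side"); crop(s,190,100,310,330,3,"s19.png")
print((proj(s,[[.611,.0375,z] for z in (.14,.12,.10,.06,.023)])))
m=cmask(s,*COL["green"],(225,140,265,180),90,30)
for v in range(150,182,3):
    u=np.nonzero(m[v])[0]; print(v,(u.min()+u.max())/2 if len(u) else None,len(u))
```

```text
t 36.65 pos [0.4399 0.3314 0.1886] q6 2.12 open 0.0742 F [ 0.5  0.1 -1.7] 
motion [ 0.002 -0.001  0.257] [0.001 0.001 0.001]
[[243.8684941  152.94626503]
 [243.88426379 159.35650779]
 [243.89970235 165.63214553]
 [243.92962691 177.79621612]
 [243.95623171 188.61083325]]
150 None 0
153 None 0
156 None 0
159 None 0
162 None 0
165 None 0
168 None 0
171 None 0
174 None 0
177 None 0
180 None 0
```

View pics/s19.png

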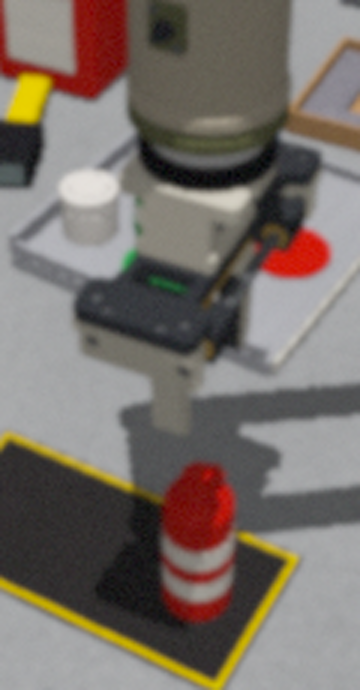

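Request:
{"fn": "jog_arm", "kwargs": {"motion": [0.8, 0, -0.001, 0.05, 0, 0, 0, 0.8, 0, -0.001, 0.11, 0, 0, 0, 0.8, -0.002, -0.001, 0.17, 0, 0, 0, 0.8, -0.003, -0.001, 0.225, 0, 0, 0, 0.8, -0.003, -0.001, 0.25, 0, 0, 0, 0.8, -0.003, -0.001, 0.255, 0, 0, 0, 0, -0.003, -0.001, 0.255, 0, 0, 0, 0, -0.003, -0.001, 0.255, 0, 0, 0]}}

```text
t: 37.5
tool_pos: [0.4396, 0.3313, 0.0624]
orientation: [3.141, 0.0, -0.001]
force: [1.5, -0.3, 0.3]
opening: 0.0624
```

Request:
{"fn": "jog_arm", "kwargs": {"motion": [0, 0, 0, 0, 0, 0, 0, 0, 0, 0, 0, 0, 0, 0, 0, 0, 0, 0, 0, 0, 0, 0, 0, 0, 0, 0, 0, 0]}}

```text
t: 37.9
tool_pos: [0.4407, 0.3321, 0.0641]
orientation: [-3.141, -0.001, -0.004]
force: [-0.3, 1.2, 5.0]
opening: 0.0474
```

Run:
```python
from h import *
go(.5177,-.032,.17)
```

```text
t 37.9 pos [0.4407 0.3321 0.0641] q6 2.12 open 0.0474 F [-0.3  1.2  5. ] 
motion [ 0.154  0.728 -0.212] [-0.001 -0.001  0.   ]
```

Request:
{"fn": "jog_arm", "kwargs": {"motion": [0, 0, 0, -0.04, 0, 0, 0, 0, 0, 0, -0.1, 0, 0, 0, 0, 0, 0, -0.16, 0, 0, 0, 0, 0.005, 0.03, -0.2, 0, 0, 0, 0, 0.02, 0.1, -0.2, 0, 0, 0, 0, 0.04, 0.19, -0.2, 0, 0, 0, 0, 0.06, 0.28, -0.2, 0, 0, 0, 0, 0.08, 0.38, -0.2, 0, 0, 0]}}

```text
t: 38.7
tool_pos: [0.4802, 0.1417, 0.1639]
orientation: [-3.141, -0.003, -0.004]
force: [0.8, 0.3, -1.2]
opening: 0.0473
```

Run:
```python
from h import *
go(.5177,-.032,.11)
```

```text
t 38.7 pos [0.4802 0.1417 0.1639] q6 1.75 open 0.0473 F [ 0.8  0.3 -1.2] 
motion [0.074 0.348 0.108] [-0.001 -0.002  0.001]
```

Request:
{"fn": "jog_arm", "kwargs": {"motion": [0, 0.02, 0.09, 0, 0, 0, 0, 0, 0.04, 0.18, 0, 0, 0, 0, 0, 0.06, 0.26, 0, 0, 0, 0, 0, 0.07, 0.32, 0, 0, 0, 0, 0, 0.074, 0.345, 0.01, 0, 0, 0, 0, 0.074, 0.348, 0.05, 0, 0, 0, 0, 0.074, 0.348, 0.09, 0, 0, 0, 0, 0.074, 0.348, 0.115, 0, 0, 0]}}

```text
t: 39.5
tool_pos: [0.5163, -0.0314, 0.1042]
orientation: [-3.14, -0.003, 0.0]
force: [0.2, 0.5, -2.6]
opening: 0.0474
```

Request:
{"fn": "jog_arm", "kwargs": {"motion": [0, 0, 0, 0.005, 0, 0, 0, 0, 0, 0, 0.005, 0, 0, 0]}}

```text
t: 39.7
tool_pos: [0.5156, -0.0306, 0.101]
orientation: [-3.139, -0.004, 0.003]
force: [-0.0, -0.5, -0.5]
opening: 0.0471
```

Run:
```python
from h import *
go(.5177,-.032,.0841)
s=cam("side"); crop(s,220,100,340,220,5,"s20.png")
print((proj(s,[[.5177,-.032,z] for z in (.14,.12,.10,.06,.023)])-[220,100])*5)
```

```text
t 39.7 pos [ 0.5156 -0.0306  0.101 ] q6 1.41 open 0.0471 F [-0.  -0.5 -0.5] 
motion [0.004 0.003 0.034] [-0.001  0.001  0.002]
[[342.33772642 240.60887936]
 [340.08754158 272.39224467]
 [337.88384891 303.51891818]
 [333.61029321 363.88195126]
 [329.80846569 417.58192758]]
```

View pics/s20.png

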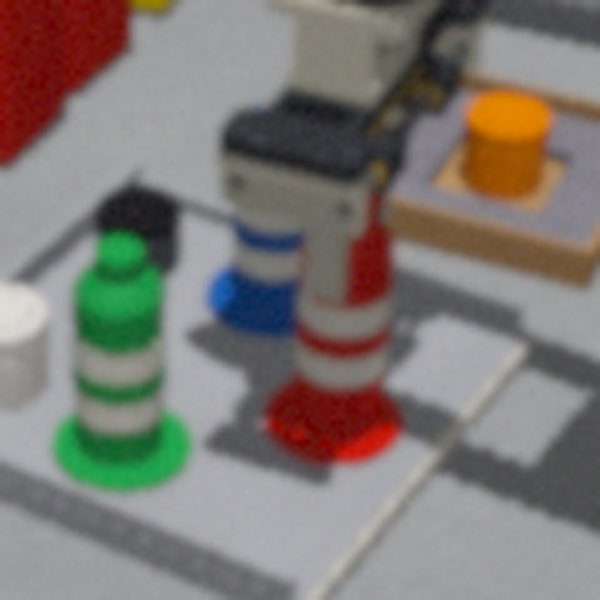

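Request:
{"fn": "jog_arm", "kwargs": {"motion": [0, 0.008, 0.003, 0.008, 0, 0, 0, 0, 0.008, 0.003, 0.016, 0, 0, 0, 0, 0.008, 0.003, 0.022, 0, 0, 0, 0, 0.008, 0.003, 0.028, 0, 0, 0, 0, 0.008, 0.003, 0.032, 0, 0, 0, 0, 0.008, 0.003, 0.035, 0, 0, 0, 0, 0.008, 0.003, 0.036, 0, 0, 0]}}

```text
t: 40.45
tool_pos: [0.5205, -0.0323, 0.0841]
orientation: [-3.14, -0.004, 0.0]
force: [-1.0, 0.7, 3.6]
opening: 0.0475
```

Request:
{"fn": "jog_arm", "kwargs": {"motion": [0, 0, 0, 0.002, 0, 0, 0, 0, 0, 0, 0.002, 0, 0, 0]}}

```text
t: 40.65
tool_pos: [0.521, -0.0323, 0.0842]
orientation: [-3.14, -0.004, -0.002]
force: [-2.3, 1.4, 5.2]
opening: 0.0471
```

Run:
```python
from h import *
go(.5195,-.032,.0841)
s=cam("side"); crop(s,220,100,340,220,5,"s21.png")
```

```text
t 40.65 pos [ 0.521  -0.0323  0.0842] q6 1.41 open 0.0471 F [-2.3  1.4  5.2] 
motion [-0.003 -0.001  0.   ] [-0.001 -0.001  0.002]
```

View pics/s21.png

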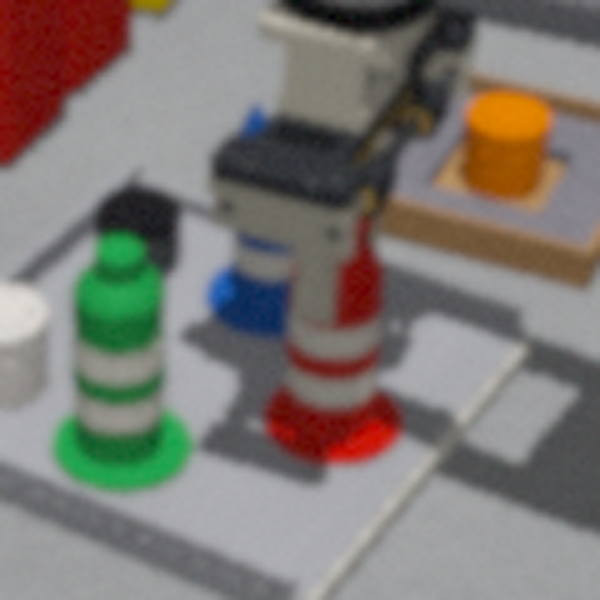

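Request:
{"fn": "jog_arm", "kwargs": {"motion": [0.8, 0, 0, 0, 0, 0, 0, 0.8, 0, 0, 0, 0, 0, 0, 0.8, 0, 0, 0, 0, 0, 0, 0.8, 0, 0, -0.05, 0, 0, 0, 0.8, 0, 0, -0.14, 0, 0, 0, 0.8, 0, 0, -0.23, 0, 0, 0, 0.8, -0.03, -0.05, -0.26, 0, 0, 0, 0.8, -0.08, -0.14, -0.26, 0, 0, 0]}}

```text
t: 41.5
tool_pos: [0.4838, 0.0349, 0.2182]
orientation: [-3.141, 0.001, -0.012]
force: [0.1, 1.6, 0.6]
opening: 0.0747
```

Request:
{"fn": "jog_arm", "kwargs": {"motion": [0.8, -0.02, -0.1, 0, 0, 0, 0, 0.8, -0.04, -0.2, 0, 0, 0, 0, 0.8, -0.06, -0.3, 0, 0, 0, 0, 0.8, -0.06, -0.4, 0, 0, 0, 0, 0.8, -0.06, -0.5, 0, 0, 0, 0, 0.8, -0.06, -0.55, 0, 0, 0, 0, 0.8, -0.06, -0.55, 0, 0, 0, 0, 0.8, -0.06, -0.55, 0, 0, 0, 0]}}

```text
t: 42.3
tool_pos: [0.4537, 0.31, 0.2177]
orientation: [3.142, 0.001, 0.011]
force: [0.1, 0.1, -0.2]
opening: 0.0742
```

Run:
```python
from h import *
t=cam("top");s=cam("side"); crop(t,205,140,420,265,3,"t22.png");crop(s,185,100,345,220,5,"s22.png")
pads=dict(green=((.611,.0375),(225,140,265,200)),blue=((.5922,-.1215),(262,118,300,180)),red=((.5177,-.032),(270,140,312,200)))
# per-camera lateral offset of body shoulder vs pad in mm
for n,(p,R) in pads.items():
    m=cmask(s,*COL[n],R,90,30); q=proj(s,[[*p,z] for z in (.118,.112,.106,.1)])
    for u0,v0 in q:
        v=int(round(v0)); u=np.nonzero(m[v])[0]; print(n,v,len(u),"du",round((u.min()+u.max())/2-u0,2))
print(read_state()["tool_pos"],read_state()["dq"].round(3))
```

```text
Traceback (most recent call last):
ValueError: zero-size array to reduction operation minimum which has no identity
```

View pics/t22.png

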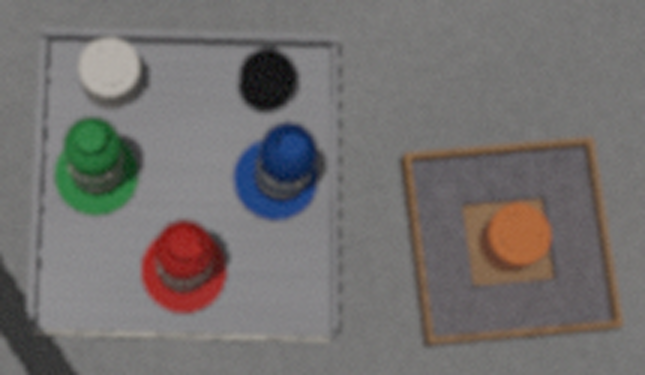

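View pics/s22.png

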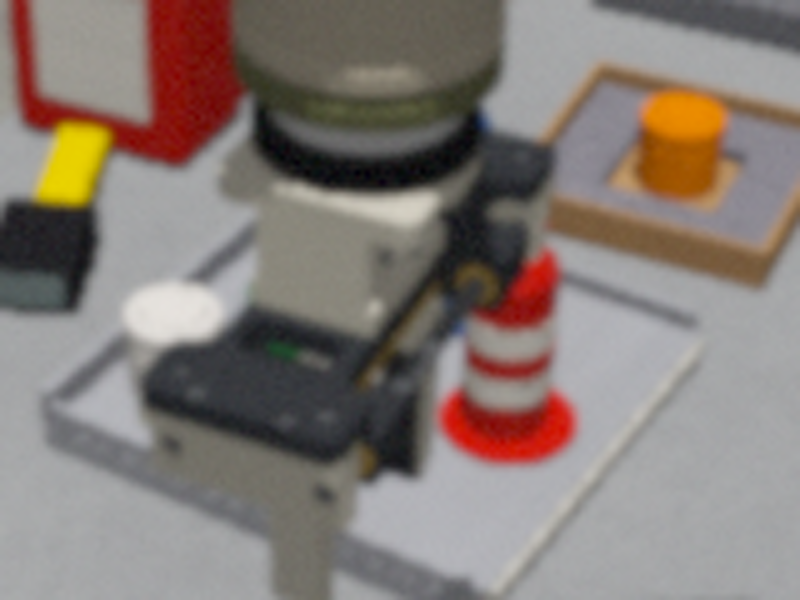

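The arm hides part of the side view, so I'll move it off once more for the last check.

Request:
{"fn": "jog_arm", "kwargs": {"motion": [0.8, -0.05, -0.08, 0, 0, 0, 0, 0.8, -0.1, -0.16, 0, 0, 0, 0, 0.8, -0.15, -0.22, 0, 0, 0, 0, 0.8, -0.2, -0.24, 0, 0, 0, 0, 0.8, -0.2, -0.24, 0, 0, 0, 0, 0.8, -0.2, -0.24, 0, 0, 0, 0]}}

```text
t: 43.0
tool_pos: [0.3549, 0.4282, 0.2176]
orientation: [-3.141, 0.003, -0.013]
force: [0.2, 0.3, -0.1]
opening: 0.0744
```

Run:
```python
from h import *
t=cam("top");s=cam("side"); crop(s,185,100,345,220,5,"s23.png")
pads=dict(green=((.611,.0375),(225,140,265,200)),blue=((.5922,-.1215),(262,118,300,180)),red=((.5177,-.032),(270,140,312,200)))
for n,(p,R) in pads.items():
    m=cmask(s,*COL[n],R,90,30); q=proj(s,[[*p,z] for z in (.118,.112,.106,.1)])
    print(n,[(int(round(v0)),len(np.nonzero(m[int(round(v0))])[0]),round(float(np.nonzero(m[int(round(v0))])[0].mean()-u0),2)) for u0,v0 in q if m[int(round(v0))].any()])
print(onz(t,205+111/3,140+68/3,.07), read_state()["tool_pos"],read_state()["q"].round(2))
```

```text
green [(160, 17, -0.89), (162, 16, -0.39), (164, 16, -0.4), (166, 15, -0.9)]
blue []
red []
[[0.69285979 0.01502967 0.07      ]] [0.35562022 0.42792142 0.21757682] [ 0.79 -0.    1.59 -0.01  1.55  2.36]
```

View pics/s23.png

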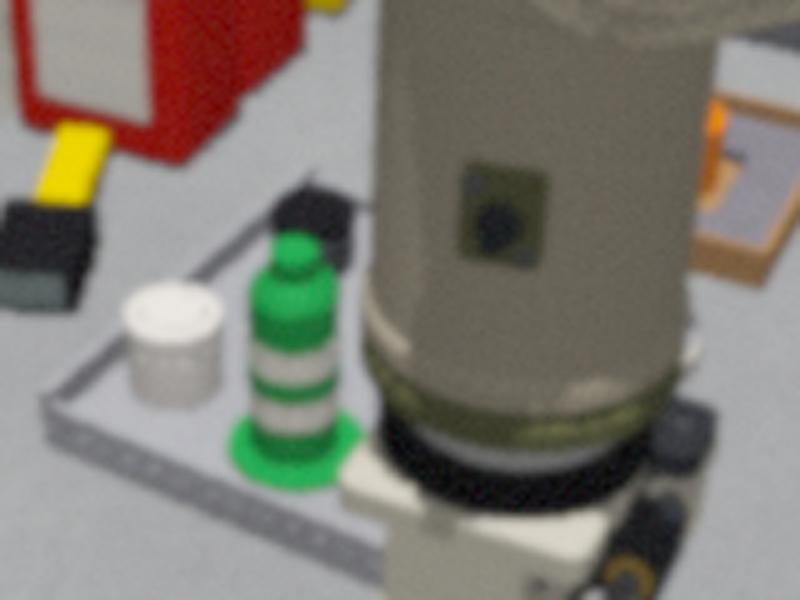

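```bash
python3 -c "
from plant import *
print(close_job())"
```

```text
the job is handed in; nothing more can be done
None
```

The job is handed in at about 43 s of robot time; the hand-in gave no verdict. I moved the red, green and blue bottles to the black mat, then set the orange jar in the tray recess while they stood there. After that I returned blue, green and red to their own pads.

- **Top view at the end:** All three bottles stood upright on their pads. The jar was upright in the recess, a little to one side of centre but well inside. The white jar was within about 1 mm of its first measured place.
- **Centring on the pads (side view):** Blue and red came out within about 1 mm, green about 2 mm off. The camera calibration is good to about 2 mm.
- **What I could not check:** The arm hid red and blue in the very last side picture. Their figures come from earlier ones: red after its release, blue before the green and red moves.
- **Forces:** The wrist force I read at the end of each move stayed under about 9 N.

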